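# Load the particle tester and hold its bayonet lid at half twist

## Task

Drop the green sensor module upright into the tester's black socket, let go, and swing the orange-knobbed locking lever fully shut over it. Then set the blue-handled bayonet lid straight down into the sample pot, handle in line with the white marks, and twist it clockwise only half-way, to the yellow marks (45 degrees), never into the lock at the red marks. The lid springs back if released, so finish while still gripping it, holding it still and down there; leave everything else on the bench where it is.

Things in the scene. Friction and masses are not known exactly. Their poses are not given: they have to be found in the camera images.
- lid: The whole lid, 120 g, 58 mm tall; origin under its centre, x along the handle. Grey plug 56 mm across, 17 mm long, under a disc 76 mm across, 6 mm thick. Two steel lugs at the plug's foot, below the handle's ends (+x and -x): 12 mm wide, 7 mm tall, out to 37 mm from the axis. A half turn fits the same. It starts upright on the bench, standing on its plug.
- rig: The tester: white plate 160 (x) by 290 (y) by 12 mm thick, bolted down at varying place and yaw. Origin under its centre, on the bench; x away from the robot at yaw 0, y left. On it: metal sample pot at (0, 75 mm), black module socket at (0, -65 mm), lever's pivot post at (0, -115 mm). White, yellow and red marks in pairs on the pot's rim: 0, 45 and 88 degrees clockwise from the tester's x.
- lid_handle (a point): Point in the lid's blue bar handle, on the lid's axis, 45 mm above the lid's underside and 13 mm below the handle's top; x along the handle, z up. The bar is 56 mm long (x), 12 mm wide (y), 35 mm tall; the disc's top is 22 mm below this point.
- pot_mouth (a point): Centre of the pot's mouth, level with its top, 56 mm above the bench; axes as the tester's. Pot 96 mm across, mouth 61 mm, lip 8 mm thick with two 19 mm wide gaps for the lugs, at +x and -x (white marks). Lid in: disc rests on the lip, lid_handle 28 mm above this point, handle along x. Turned clockwise from above the lugs slide under the lip; anticlockwise is stopped.
- drive_ring (a joint): Sprung ring in the pot that the lugs push round, rad, 0 at rest, grows clockwise. The lid turns 0.17 rad from the white marks before meeting it, so it reads the lid's twist less 0.17: about 0.6 at the yellow marks. The lock clicks at 1.2. Its spring turns a released lid back: 0.065 N m at 0, 0.11 N m at the yellow marks.
- module: The whole green module of point module_center; origin under its centre.
- module_center (a point): Centre of the loose green sensor module, a block 30 (x) by 44 (y) by 50 mm (z) tall, 90 g, z up; stands on the bench at the start. A half turn about z fits the same.
- socket_floor (a point): Centre of the socket's floor, 12 mm above the bench; axes as the tester's. Pocket 34 (x) by 48 mm (y), 16 mm deep, top edge bevelled 2 mm, outside 64 by 76 mm. Home, the module stands on this floor, module_center 25 mm above this point, its 44 mm side along the tester's y.
- lock_lever (a joint): Locking lever, rad: 0 fully open (arm swung out towards the robot's side), 1.745 fully shut against its stop (arm along the tester's +y, over the module). It turns clockwise seen from above as it grows, stays where it is left, and takes about 0.05 N m (under 1 N at the knob).
- lever_knob (a point): Middle of the lever's upright orange round knob, 14 mm diameter, standing 34 mm above the arm; this point is 92 mm above the bench, the knob's top 110 mm, the arm's top 74 mm. 80 mm from the pivot axis.
- lever_pivot (a point): On the vertical pivot axis of the lever, at the height of its arm (70 mm above the bench, arm 8 mm thick); axes as the tester's. The arm passes 4 mm above a seated module.
- tape_core: Bystander: cardboard ring 80 mm across, 45 mm tall, standing on the bench; origin under its centre.
- dish: Bystander: white dish 84 mm across, 20 mm tall; origin under its centre.
- screwdriver: Bystander: screwdriver 170 mm long lying on the bench near the robot, along its own x; origin under its middle.
- reagent: Bystander: amber bottle 60 mm across, 90 mm tall, to the right; origin under its centre.
- clamp_ring: Bystander: flat brass ring 56 mm across, 14 mm tall, lying on the bench on the robot's side of the tester; origin under its centre.
- jar: Bystander: clear jar with white cap, 60 mm across, 75 mm tall, to the left; origin under its centre.
Mind the look-alikes: they are no part of the job. Of the things that look like the module, take the one that is farthest to the robot's left at the start.

How it is judged:
On the way, in this order (a step that is already met when the one before it is completed fails the run):
1. the module stands fully home in the socket (horizontal distance between module_center and socket_floor below 0.006 m and z of module_center in the frame of socket_floor below 0.029 m and angle between module_center's own z axis and vertical below 0.12 rad), for 0.2 s.
2. the lever is fully shut over the seated module, which the fingers have let go (all of step 1 and value of joint lock_lever above 1.6 rad and contact force between the fingers and module below 0.5 N), for 0.2 s.
3. the lid sits straight in the pot, disc down on the lip (all of step 1 and value of joint lock_lever above 1.6 rad and horizontal distance between lid_handle and pot_mouth below 0.006 m and z of lid_handle in the frame of pot_mouth below 0.0315 m and angle between lid_handle's own z axis and vertical below 0.1 rad), for 0.1 s.
At the end, for the whole second after the job is handed in: Module home (6 mm of centre, down to 4 mm, upright), lever shut (over 1.60 rad), lid on the lip (centred to 6 mm, down to 3.5 mm, level), twisted clockwise 45 +-12 degrees with the ring at 0.35 to 0.95 rad, still, and gripped by the fingers (over 1 N) (all of step 3 and angle between the x axis of lid_handle and the x axis of pot_mouth, either way round between 0.575 and 0.995 rad and value of joint drive_ring between 0.35 and 0.95 rad and contact force between the fingers and lid above 1 N and angular speed of lid below 0.15 rad/s); the arm keeps its last pose, push and grip.
It fails at once if the lid is turned into the lock (value of joint drive_ring above 1.2 rad).
It fails at once if another thing on the bench is knocked away (moved over 30 mm) (distance of any of tape_core, dish, screwdriver, reagent, jar, clamp_ring from where it was at the start of the episode above 0.03 m).
It also fails if it takes over 72 s, if anything falls off the work surface, if the arm or the gripper's body presses on something with over 40 N, if the wrist force passes 120 N, or if a joint passes its speed limit or range.

## Robot

A 7-joint arm with a two-finger parallel gripper is mounted at the origin on the work surface. World frame = base frame: x ahead of the robot, y to its left, z up, the work surface at z = 0. Lengths are in m, angles in rad, forces in N, time in s.
With the tool pointing down it reaches from about 0.4 to 0.85 m from the base axis. Payload 10.4 kg.
Tool frame: the origin (TCP) lies on the front face of the gripper's body, between the roots of the fingers; the fingertips stand 73 mm ahead of it and the grasp point (between the pads) lies 54 mm ahead of it; x points along the fingers, y is the direction in which the jaws open and shut, and the axes are right-handed (so a half turn about x gives the same grasp; the last joint's range is limited). The gripper opens to 85 mm and grips with 20 to 120 N. Pads are 22 mm wide; open, the fingers measure 114 mm over their backs; the gripper's body (76 mm by 85 mm) begins 54 mm behind the grasp point. The pads swing forward as they close: fully open they stand 13 mm farther back than shut.
Start: joints at [1.136, 0.332, -0.065, 1.46, 0.022, 1.35, -0.088], TCP at [0.25, -0.573, 0.304] pointing down, gripper open.
Joint ranges: [-2.6, 2.6], [-0.5, 2.12], [-1.47, 1.34], [0.16, 2.42], [-1.27, 4.41], [0.06, 2.06], [-2.6, 2.6]. Speed limits (rad/s): [2.22, 2.22, 2.79, 2.79, 3.14, 3.14, 3.14].

## Interface

Orientations are given as a unit quaternion [x, y, z, w].
In Python, from workcell import manip gives the robot as it stands. The module is installed in compiled form; this text tells all that it offers.
- The arm moves only by the tool arm_command, never from a script. Its argument "moves" is a list that holds one entry, the list of rows, each a list of 5 numbers: the closure, from 0 (fully open) to 1 (shut), then the shift along the tool's x, y, z in units of 25 mm (1.0 is 25 mm), then the turn about the tool's x in degrees. A call has 1 to 12 rows; each row shifts and turns the commanded pose from where the row before left it, along the tool's axes as they then stand; what a row does not reach is not made up. A row lasts 1/12 s, in which the tool goes at most 41.7 mm and 7.16 degrees, less where a joint would pass 70% of its speed; a pose out of reach is approached as far as the arm can. A call is refused whole if a number of a shift passes 1 or a number of a turn 7.16, either way. A call with a gripper value outside its range is refused whole. The fingers move at their own pace and stop on an object; "force" is the grip in N (left out, the last holds). Time passes only in rows, so rows that do not move let the fingers close. It gives the time, the measured TCP pose, the force and the opening at its end, in the units of the state.
- manip.get_obs(): the state, without advancing time (a new reading comes with each control period).
- manip.camera(name): name is "side" or "top"; returns the picture (384x512x3 uint8, red, green, blue); there is no depth.
- manip.camera_info(name): a dict with "vfov" (degrees; the focal length in pixels is half the picture's height over the tangent of half this angle, whatever the lens; pixels are square), "cx", "cy" (the principal point, pixels), "pose" (4x4, takes a point from camera to world coordinates). Camera axes: x right, y down, z forward; pixel columns grow to the right and rows downward; lengths in m; the calibration is good to about 2 mm. A picture is of the moment at which its call begins. camera_info takes no time and is no camera call.
- manip.hand_in(): hands the job in, once; it reports no verdict.
Trained networks look in the newest picture that a camera, given by its name, has taken for a name from the list of things; names that differ only in an ending like _2 or _b are one class to them, and where a whole thing is asked for, a point or a joint stands for the part that bears it (a point fixed in the world has none). Each returns a list of dicts, best first, with "confidence" (0 to 1); they miss things now and then, are a little off and sometimes report something else, mostly with a low value. They report only what shows in the picture. A call takes as long as a camera call. They do not tell look-alikes from the thing itself.
- manip.regions_of(query, camera): "mask" (384x512 bool, what is visible of it) and "rect" ([left, top, right, bottom] in pixels, round what is visible of it).
- manip.pinpoint(query, camera): "pixel" ([row, column] in pixels: a listed point, or the origin of a listed thing).
The state is a dict: "clock": time; "joint_pos": joint angles; "joint_velocities": joint speeds; "tau": joint torques, N m; "position": TCP position; "ee_rot": TCP orientation; "ft_force": force on the tool from outside, world axes, zero at the start; "torque": the same for the moment, N m; "grip_width": opening from 0.0 (shut) to 1.0 (fully open).
Only numpy, scipy, OpenCV 4.12 (cv2) and the standard library are available. Lean on these libraries where they do the work, as an engineer would, in place of code of your own. Each camera call takes 0.05 s, during which the arm holds its last target.

## Working session

There is one attempt and no reset: what is moved stays moved. The work goes in short steps, Python scripts to look and compute and a tool call to move; the robot and the scene stay as the last step left them, time stands still between calls to the robot, and variables do not carry over. Pictures are saved under pics/ and viewed, and the job is handed in when it is done.

Besides the shell and the picture viewer there is one more tool, called after "Emit:" by a JSON object that holds its "name" and its "arguments", one argument or row to a line. arm_command: Moves the arm, as the interface text tells. Its arguments: {"type":"object","properties":{"moves":{"type":"array","items":{"type":"array","items":{"type":"array","items":{"type":"number"}}}},"force":{"type":"number"}},"required":["moves"]}

```bash
mkdir -p pics; ls; python3 - <<'E'
from workcell import manip
import cv2
o=manip.get_obs()
for k,v in o.items(): print(k,v)
for c in("top","side"):
    im=manip.camera(c); cv2.imwrite(f"pics/{c}0.png",im[:,:,::-1]); print(c,manip.camera_info(c))
E
```

```text
pics
clock 0.0
joint_pos [ 1.1364307   0.33289187 -0.06471162  1.46095153  0.02160753  1.34991199
 -0.08847278]
joint_velocities [-6.43988117e-04  1.07720288e-03 -5.21434249e-05  1.31841788e-03
  8.51292848e-04  1.51128147e-03  1.68231042e-03]
tau [-2.49640852e-04 -6.25434136e+01  4.87953576e-02 -3.91598511e+01
  1.60462072e-02  9.99575568e-03  2.95720679e-05]
position [ 0.25003412 -0.57250275  0.30309853]
ee_rot [-0.69203785 -0.14507774  0.69229958 -0.14407412]
ft_force [0.29374175 0.24808893 0.20569342]
torque [ 0.02749313  0.03350088 -0.05516031]
grip_width 0.9993602707501515
top {'vfov': 42.241738407880064, 'cx': 256.9465495260944, 'cy': 200.6463354767762, 'pose': array([[-0.02018655, -0.99703837,  0.0742091 ,  0.40108159],
       [-0.99970934,  0.02110768,  0.01164934, -0.00252561],
       [-0.01318123, -0.07395237, -0.99717466,  1.78093936],
       [ 0.        ,  0.        ,  0.        ,  1.        ]])}
side {'vfov': 57.43205028909337, 'cx': 255.68688940002616, 'cy': 200.74362862716103, 'pose': array([[-0.75972839, -0.32405867,  0.56373642, -0.00311817],
       [-0.65019364,  0.38901084, -0.65262455,  0.65478553],
       [-0.00781093, -0.86235523, -0.50624346,  0.57210114],
       [ 0.        ,  0.        ,  0.        ,  1.        ]])}
```

View pics/top0.png

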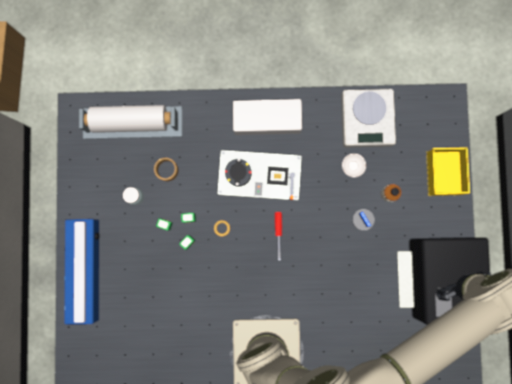

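View pics/side0.png

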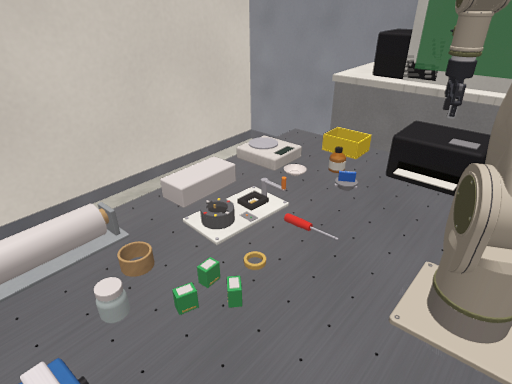

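Three green look-alikes appear in the top view at (row, col) (224,163), (217,188) and (242,186). The leftmost, (224,163), is the one to take. I'll check it in a crop and measure.

```bash
cat > h.py <<'E'
from workcell import manip
import cv2, numpy as np
def K(c):
    i=manip.camera_info(c); f=192/np.tan(np.radians(i['vfov'])/2); return f,i['cx'],i['cy'],np.array(i['pose'])
def ray(c,row,col,z):
    f,cx,cy,P=K(c); d=P[:3,:3]@np.array([(col-cx)/f,(row-cy)/f,1]); o=P[:3,3]
    return o+d*(z-o[2])/d[2]
def proj(c,p):
    f,cx,cy,P=K(c); q=P[:3,:3].T@(np.array(p)-P[:3,3]); return np.array([cy+f*q[1]/q[2],cx+f*q[0]/q[2]])
def tri(a,b):
    A=[];B=[]
    M=np.zeros((3,3));v=np.zeros(3)
    for c,(r,k) in (("top",a),("side",b)):
        f,cx,cy,P=K(c); d=P[:3,:3]@np.array([(k-cx)/f,(r-cy)/f,1]); d/=np.linalg.norm(d)
        Q=np.eye(3)-np.outer(d,d); M+=Q; v+=Q@P[:3,3]
    return np.linalg.solve(M,v)
def crop(im,r0,r1,c0,c1,s,name):
    cv2.imwrite("pics/"+name,cv2.resize(im[r0:r1,c0:c1,::-1],None,fx=s,fy=s,interpolation=cv2.INTER_CUBIC))
E
python3 - <<'E'
from h import *
Z=dict(lid_handle=.045,pot_mouth=.056,module_center=.025,socket_floor=.012,lever_knob=.092,lever_pivot=.07,rig=0,lid=0)
t=manip.camera("top"); s=manip.camera("side")
crop(t,140,260,100,310,3.8,"topc.png"); crop(s,170,320,150,350,4,"sidec.png"); crop(t,180,250,330,400,8,"lidc.png")
for q in Z:
    for c in("top","side"):
        for d in manip.pinpoint(q,c)[:4]:
            print(q,c,np.round(d['pixel'],1),round(d['confidence'],2),np.round(ray(c,*d['pixel'],Z[q]),4))
E
```

```text
lid_handle top [220.2 366.6] 0.6 [ 0.4539 -0.3626  0.045 ]
lid_handle side [174.6 345.5] 0.78 [ 0.4638 -0.3524  0.045 ]
lid_handle side [231.2 307.4] 0.73 [0.3802 0.0078 0.045 ]
pot_mouth top [166.6 351.2] 0.64 [ 0.6416 -0.3136  0.056 ]
pot_mouth top [174.4 236.8] 0.61 [0.6229 0.0862 0.056 ]
pot_mouth side [207.5 215.5] 0.87 [0.6342 0.0906 0.056 ]
pot_mouth side [309.9 116.7] 0.44 [0.5079 0.4718 0.056 ]
pot_mouth side [259.9 253.9] 0.2 [0.403  0.1926 0.056 ]
pot_mouth side [184.  284.5] 0.19 [ 0.5696 -0.1483  0.056 ]
module_center top [216.1 187.3] 0.69 [0.4821 0.2657 0.025 ]
module_center top [196.  135.5] 0.5 [0.5575 0.4495 0.025 ]
module_center top [238.1 183.9] 0.47 [0.4047 0.2785 0.025 ]
module_center top [224.5 165.6] 0.46 [0.454  0.3429 0.025 ]
module_center side [272.5 209.9] 0.96 [0.4757 0.2632 0.025 ]
module_center side [288.8 233.2] 0.95 [0.3991 0.2662 0.025 ]
module_center side [296.8 184.5] 0.9 [0.4615 0.3492 0.025 ]
socket_floor top [174.6 277.8] 0.96 [ 0.6247 -0.0584  0.012 ]
socket_floor side [204.7 255.2] 0.87 [ 0.606  -0.0479  0.012 ]
socket_floor side [262.4 136.7] 0.26 [0.6505 0.3441 0.012 ]
lever_knob top [194.7 294.7] 0.64 [ 0.5444 -0.1118  0.092 ]
lever_knob side [184.9 285.4] 0.51 [ 0.5242 -0.0894  0.092 ]
lever_knob side [175.5 348.2] 0.21 [ 0.4128 -0.2623  0.092 ]
lever_pivot top [175.6 295.1] 0.69 [ 0.6125 -0.1163  0.07  ]
lever_pivot side [183.2 263.6] 0.96 [ 0.6069 -0.0896  0.07  ]
rig top [177. 259.] 0.92 [0.6189 0.0092 0.    ]
rig top [173.7 294.1] 0.68 [ 0.6281 -0.1176  0.    ]
rig top [224.6 164.4] 0.61 [0.4545 0.3521 0.    ]
rig top [228.8 220.6] 0.38 [0.4353 0.1505 0.    ]
rig side [216. 236.] 0.88 [0.6205 0.0239 0.    ]
lid top [217.9 364.1] 0.7 [ 0.4637 -0.3634  0.    ]
lid side [187.2 343.6] 0.62 [ 0.4615 -0.3461  0.    ]
lid side [232.4 308.6] 0.3 [ 0.4072 -0.0447  0.    ]
lid side [264.3 137.2] 0.25 [0.6573 0.3408 0.    ]
```

View pics/topc.png

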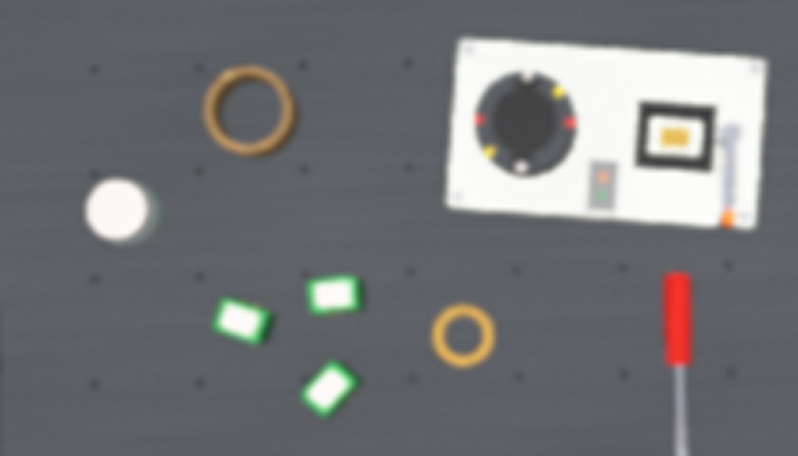

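View pics/sidec.png

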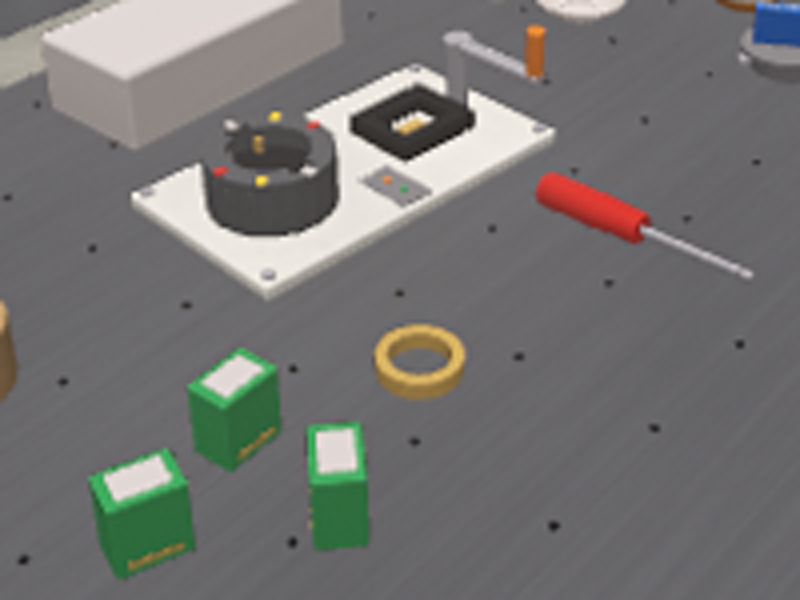

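View pics/lidc.png

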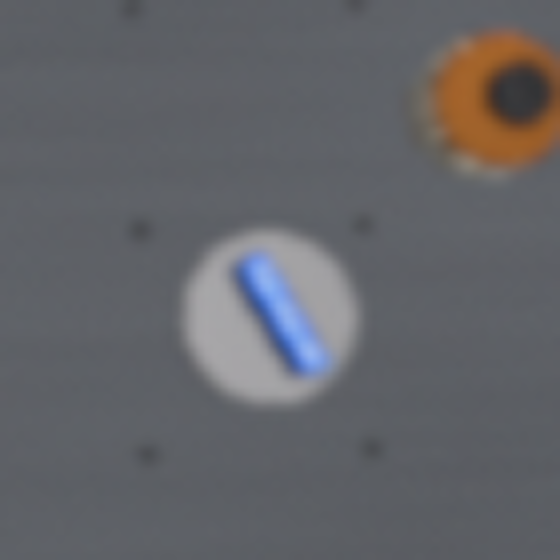

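```bash
cat > m.py <<'E'
from h import *
def comps(mask):
    n,l,st,ce=cv2.connectedComponentsWithStats(mask.astype(np.uint8)); return n,l,st,ce
def upmask(im,r0,r1,c0,c1,fn,S=8):
    u=cv2.resize(im[r0:r1,c0:c1],None,fx=S,fy=S,interpolation=cv2.INTER_CUBIC).astype(int)
    return fn(u[...,0],u[...,1],u[...,2]).astype(np.uint8)
def contour_world(m,r0,c0,cam,z,S=8):
    cs,_=cv2.findContours(m,cv2.RETR_EXTERNAL,cv2.CHAIN_APPROX_NONE)
    c=max(cs,key=cv2.contourArea)[:,0,:]
    return np.array([ray(cam,(p[1]+.5)/S-.5+r0,(p[0]+.5)/S-.5+c0,z)[:2] for p in c])
def rect(w):
    (x,y),(a,b),t=cv2.minAreaRect((w*1000).astype(np.float32)); return x/1000,y/1000,a,b,t
E
python3 - <<'E'
from m import *
t=manip.camera("top")
print("plate z12",rect(contour_world(upmask(t,145,205,210,308,lambda r,g,b:(r+g+b)>450),145,210,"top",.012)))
# bounding
m=upmask(t,213,236,152,178,lambda r,g,b:((g-r>25)|(r+g+b>450)))
print("module z50",rect(contour_world(m,213,152,"top",.05)))
m=upmask(t,213,236,152,178,lambda r,g,b:(r+g+b>450))
print("label z50",rect(contour_world(m,213,152,"top",.05)))
m=upmask(t,200,240,345,382,lambda r,g,b:((r+g+b>360)|(b-r>40)))
w=contour_world(m,200,345,"top",.023); print("disc z23",cv2.minEnclosingCircle((w*1000).astype(np.float32)),rect(w))
m=upmask(t,200,240,345,382,lambda r,g,b:(b-r>60)&(b>170))
print("handle z58",rect(contour_world(m,200,345,"top",.058)))
m=upmask(t,150,190,220,256,lambda r,g,b:((r+g+b<300)|((r-b>60))))
w=contour_world(m,150,220,"top",.056); print("pot",cv2.minEnclosingCircle((w*1000).astype(np.float32)),rect(w))
m=upmask(t,160,190,262,290,lambda r,g,b:(r+g+b<250))
w=contour_world(m,160,262,"top",.028); print("socket z28",rect(w))
m=upmask(t,190,203,288,300,lambda r,g,b:(r-b>110)&(r-g>40))
w=contour_world(m,190,288,"top",.105); print("knob z105",rect(w))
E
```

```text
plate z12 (0.6261792602539062, 0.008530685424804688, 296.25653076171875, 165.7468719482422, 84.76441192626953)
module z50 (0.454879638671875, 0.34625244140625, 54.73329162597656, 37.17856979370117, 69.73479461669922)
label z50 (0.4556668701171875, 0.3485068664550781, 39.14186477661133, 28.5476016998291, 70.50944519042969)Traceback (most recent call last):
  File "<stdin>", line 10, in <module>
  File "m.py", line 10, in contour_world
    return np.array([ray(cam,(p[1]+.5)/S-.5+r0,(p[0]+.5)/S-.5+c0,z)[:2] for p in c])
                     ~~~^^^^^^^^^^^^^^^^^^^^^^^^^^^^^^^^^^^^^^^^^^^
  File "h.py", line 6, in ray
    f,cx,cy,P=K(c); d=P[:3,:3]@np.array([(col-cx)/f,(row-cy)/f,1]); o=P[:3,3]
              ~^^^
  File "h.py", line 4, in K
    i=manip.camera_info(c); f=192/np.tan(np.radians(i['vfov'])/2); return f,i['cx'],i['cy'],np.array(i['pose'])
ValueError: time passes only in moves, steps and waits
```

```bash
python3 - <<'E'
s=open('h.py').read()
s=s.replace("def K(c):\n","_C={}\ndef K(c):\n    if c not in _C: _C[c]=_K(c)\n    return _C[c]\ndef _K(c):\n")
open('h.py','w').write(s)
E
python3 - <<'E'
from m import *
t=manip.camera("top")
print(manip.get_obs()['clock'])
# bench far edge straightness
g=t.astype(int).sum(2)
pts=[]
for c in range(65,465,15):
    col=g[80:106,c-2:c+3].mean(1); d=np.diff(col); k=np.argmin(d); 
    ww=-np.clip(-(-d[max(0,k-3):k+4]),None,0); pts.append((c,80+.5+np.sum(np.arange(max(0,k-3),max(0,k-3)+len(ww))*ww)/ww.sum()))
pts=np.array(pts); p=np.polyfit(pts[:,0],pts[:,1],1); print(np.round(pts[:,1]-np.polyval(p,pts[:,0]),2))
m=upmask(t,213,236,152,178,lambda r,g,b:((g-r>25)|(r+g+b>450)))
print("module z50",rect(contour_world(m,213,152,"top",.05)))
m=upmask(t,200,240,345,382,lambda r,g,b:((r+g+b>360)|(b-r>40)))
w=contour_world(m,200,345,"top",.023); print("disc z23",cv2.minEnclosingCircle((w*1000).astype(np.float32)),rect(w))
m=upmask(t,200,240,345,382,lambda r,g,b:(b-r>60)&(b>170))
print("handle z58",rect(contour_world(m,200,345,"top",.058)))
m=upmask(t,150,190,220,256,lambda r,g,b:((r+g+b<300)|((r-b>60))))
w=contour_world(m,150,220,"top",.056); print("pot",cv2.minEnclosingCircle((w*1000).astype(np.float32)),rect(w))
m=upmask(t,160,190,262,290,lambda r,g,b:(r+g+b<250))
w=contour_world(m,160,262,"top",.028); print("socket z28",rect(w))
m=upmask(t,190,203,288,300,lambda r,g,b:(r-b>110)&(r-g>40))
w=contour_world(m,190,288,"top",.105); print("knob z105",rect(w))
E
```

```text
1.1
[-0.06  0.04 -0.14 -0.07  0.2  -0.07  0.1   0.13 -0.04 -0.01  0.06 -0.17
  0.04 -0.01  0.03  0.16 -0.19 -0.01  0.17 -0.05 -0.06  0.04 -0.15  0.
 -0.02 -0.07  0.15]
module z50 (0.4548775939941406, 0.346255859375, 54.73384094238281, 37.164642333984375, 69.69829559326172)
disc z23 ((458.3626403808594, -355.5812072753906), 39.855613708496094) (0.458442138671875, -0.355381591796875, 77.68743133544922, 78.25041198730469, 54.662166595458984)
handle z58 (0.45855667114257814, -0.355044677734375, 58.175148010253906, 14.441646575927734, 29.432886123657227)
pot ((630.3115844726562, 81.03013610839844), 44.88785934448242) (0.6300012817382813, 0.08168846130371094, 88.8980484008789, 79.94330596923828, 34.229400634765625)
socket z28 (0.6194244995117187, -0.05639520263671875, 63.87120819091797, 54.4426383972168, 84.89160919189453)
knob z105 (0.5353026123046875, -0.09827626800537109, 8.865030288696289, 12.303665161132812, 88.5419921875)
```

```bash
cat > p.py <<'E'
from h import *
from scipy.spatial.transform import Rotation as R
def st():
    o=manip.get_obs(); Rm=R.from_quat(o['ee_rot']).as_matrix(); return o,Rm
def show():
    o,Rm=st(); print("t",round(o['clock'],2),"tcp",np.round(o['position'],4),"q",np.round(o['joint_pos'],2),"F",np.round(o['ft_force'],1),"T",np.round(o['torque'],2),"w",round(o['grip_width'],3))
    print("toolx",np.round(Rm[:,0],3),"yaw of tool y",round(np.degrees(np.arctan2(Rm[1,1],Rm[0,1])),2),"tooly",np.round(Rm[:,1],3),"toolz",np.round(Rm[:,2],3))
def to(p):
    o,Rm=st(); d=Rm.T@(np.array(p)-o['position'])/.025; print("to",p,"total units xyz",np.round(d,2))
E
python3 - <<'E'
from p import *
show(); to([.5,-.35,.3]); to([.4557,.3485,.3])
# side/top cross checks
print("knobtop tri",tri((197.2,291.3),(177.5,284)))
print("label tri", tri((224.5,163.7),(170+478/4,150+138/4)))
print(proj("side",[.4557,.3485,.05]), proj("side",[.633,.0832,.056]),proj("top",[.633,.0832,.056]), proj("side",[.4584,-.3553,.058]))
E
```

```text
t 1.1 tcp [ 0.2502 -0.5728  0.3039] q [ 1.14  0.33 -0.06  1.46  0.02  1.35 -0.09] F [-0.2  1.1 -0.2] T [0.   0.01 0.04] w 1.0
toolx [ 0. -0. -1.] yaw of tool y -66.41 tooly [ 0.4   -0.916  0.   ] toolz [-0.916 -0.4   -0.   ]
to [0.5, -0.35, 0.3] total units xyz [  0.16  -4.17 -12.72]
to [0.4557, 0.3485, 0.3] total units xyz [  0.16 -30.48 -22.28]
knobtop tri [ 0.53551908 -0.09849187  0.10899937]
label tri [0.45535195 0.34718021 0.04819711]
[289.17917796 185.21442115] [206.59225664 217.70613096] [171.52095376 237.6040623 ] [171.28532837 347.82660428]
```

Emit:
{"name": "arm_command", "arguments": {
  "moves": [
    [[0,0,-0.35,-1,0],[0,0,-0.35,-1,0],[0,0,-0.35,-1,0],[0,0,-0.35,-1,0],[0,0,-0.35,-1,0],[0,0,-0.35,-1,0],[0,0,-0.35,-1,0],[0,0,-0.35,-1,0],[0,0,-0.35,-1,0],[0,0,-0.35,-1,0],[0,0,-0.35,-1,0],[0,0,-0.35,-1,0]]
  ],
  "force": 30
}}

```text
clock: 2.1
position: [0.4839, -0.3555, 0.3041]
ee_rot: [0.692, 0.144, -0.692, 0.145]
ft_force: [-0.4, -0.1, -0.2]
grip_width: 1.004
```

Emit:
{"name": "arm_command", "arguments": {
  "moves": [
    [[0,0,0,0,-6.6],[0,0,0,0,-6.6],[0,0,0,0,-6.6],[0,0,0,0,-6.6],[0,0,0,0,-6.6],[0,0,0,0,-6.6],[0,0,0,0,-6.6]]
  ]
}}

```text
clock: 2.68
position: [0.483, -0.3565, 0.304]
ee_rot: [-0.579, -0.406, 0.579, -0.406]
ft_force: [-0.2, -0.2, 0.3]
grip_width: 0.997
```

```bash
python3 - <<'E'
from p import *
show(); to([.4557,.3485,.3])
E
```

```text
t 2.68 tcp [ 0.483  -0.3565  0.304 ] q [ 0.84  0.3  -0.34  1.52  0.1   1.34  0.14] F [-0.2 -0.2  0.3] T [-0.02 -0.   -0.01] w 0.997
toolx [ 0. -0. -1.] yaw of tool y -19.88 tooly [ 0.94 -0.34  0.  ] toolz [-0.34 -0.94  0.  ]
to [0.4557, 0.3485, 0.3] total units xyz [  0.16 -10.62 -26.15]
```

Emit:
{"name": "arm_command", "arguments": {
  "moves": [
    [[0.3,0,-0.4,-1,0],[0.3,0,-0.4,-1,0],[0.3,0,-0.4,-1,0],[0.3,0,-0.4,-1,0],[0.3,0,-0.4,-1,0],[0.3,0,-0.4,-1,0],[0.3,0,-0.4,-1,0],[0.3,0,-0.4,-1,0],[0.3,0,-0.4,-1,0],[0.3,0,-0.4,-1,0],[0.3,0,-0.4,-1,0],[0.3,0,-0.4,-1,0]]
  ]
}}

```text
clock: 3.68
position: [0.4738, -0.0322, 0.3041]
ee_rot: [0.58, 0.404, -0.58, 0.405]
ft_force: [0.1, -0.3, 0.4]
grip_width: 0.7
```

Emit:
{"name": "arm_command", "arguments": {
  "moves": [
    [[0.3,0,-0.4,-1,0],[0.3,0,-0.4,-1,0],[0.3,0,-0.4,-1,0],[0.3,0,-0.4,-1,0],[0.3,0,-0.4,-1,0],[0.3,0,-0.4,-1,0],[0.3,0,-0.4,-1,0],[0.3,0,-0.4,-1,0],[0.3,0,-0.4,-1,0],[0.3,0,-0.4,-1,0],[0.3,0,-0.4,-1,0],[0.3,0,-0.4,-1,0]]
  ]
}}

```text
clock: 4.68
position: [0.465, 0.2907, 0.304]
ee_rot: [0.58, 0.404, -0.58, 0.405]
ft_force: [0.0, 0.5, 0.2]
grip_width: 0.697
```

```bash
python3 - <<'E'
from p import *
show(); to([.4557,.348,.3])
E
```

```text
t 4.68 tcp [0.465  0.2907 0.304 ] q [ 0.09  0.26 -0.86  1.63  0.2   1.34 -1.15] F [0.  0.5 0.2] T [-0.03 -0.05  0.04] w 0.697
toolx [ 0. -0. -1.] yaw of tool y -20.24 tooly [ 0.938 -0.346  0.   ] toolz [-0.346 -0.938 -0.   ]
to [0.4557, 0.348, 0.3] total units xyz [ 0.16 -1.14 -2.02]
```

Emit:
{"name": "arm_command", "arguments": {
  "moves": [
    [[0.3,0,-0.57,-1,0],[0.3,0,-0.57,-1,0],[0.3,0.9,0,0,0],[0.3,0.9,0,0,0],[0.3,0.9,0,0,0],[0.3,0.9,0,0,0],[0.3,0.9,0,0,0],[0.3,0,0,0,0]]
  ]
}}

```text
clock: 5.35
position: [0.4544, 0.3447, 0.1873]
ee_rot: [-0.578, -0.404, 0.582, -0.405]
ft_force: [-1.1, -0.6, 0.3]
grip_width: 0.696
```

```bash
python3 - <<'E'
from p import *
show(); to([.4557,.348,.093])
t=manip.camera("top"); s=manip.camera("side"); crop(t,190,260,130,220,7,"top1.png"); crop(s,220,330,130,280,5,"side1.png")
E
```

```text
t 5.35 tcp [0.4544 0.3447 0.1873] q [-0.06  0.43 -0.83  1.71  0.34  1.16 -1.33] F [-1.1 -0.6  0.3] T [-0.06  0.01 -0.03] w 0.696
toolx [-0.005 -0.004 -1.   ] yaw of tool y -20.21 tooly [ 0.938 -0.345 -0.003] toolz [-0.345 -0.938  0.005]
to [0.4557, 0.348, 0.093] total units xyz [ 3.77  0.02 -0.16]
```

View pics/side1.png

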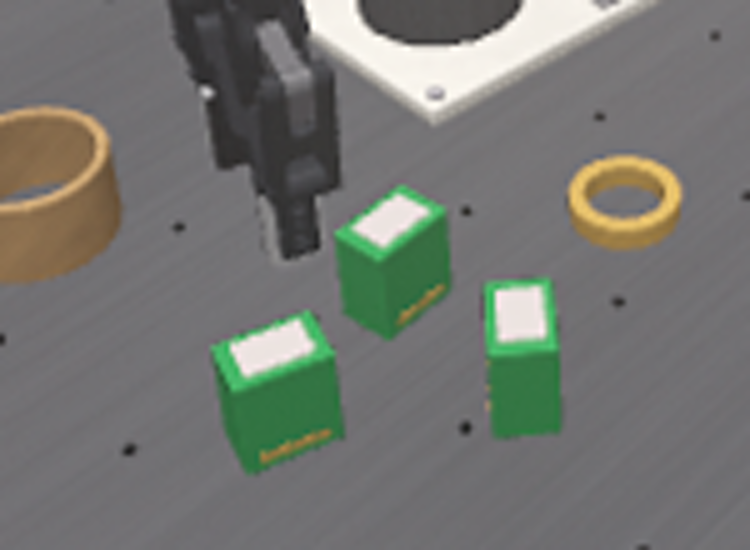

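View pics/top1.png

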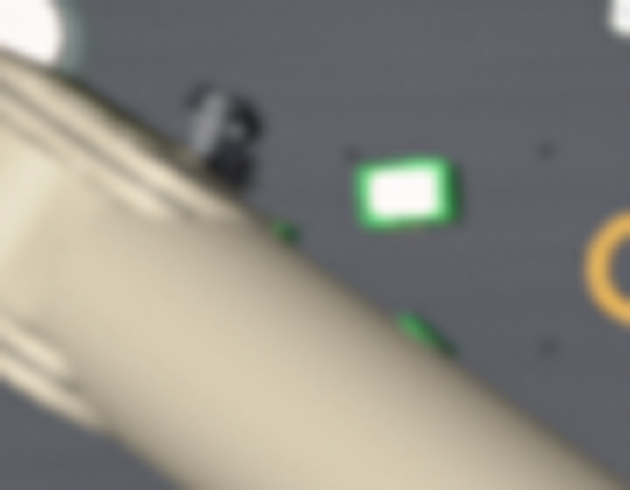

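```bash
python3 - <<'E'
from p import *
show(); to([.4557,.348,.093])
o,_=st(); p=o['position']; q=proj("side",[p[0],p[1],p[2]-.07]); print("tip in crop",(q[1]-130)*5,(q[0]-220)*5)
E
```

```text
t 5.45 tcp [0.4555 0.3462 0.1916] q [-0.06  0.43 -0.83  1.7   0.34  1.16 -1.33] F [0.3 0.5 0.4] T [ 0.04 -0.04 -0.02] w 0.703
toolx [-0.001 -0.    -1.   ] yaw of tool y -20.2 tooly [ 0.938 -0.345 -0.001] toolz [-0.345 -0.938  0.001]
to [0.4557, 0.348, 0.093] total units xyz [ 3.94 -0.02 -0.07]
tip in crop 260.9290983349476 208.93240081487335
```

Emit:
{"name": "arm_command", "arguments": {
  "moves": [
    [[0.3,0.6,0,-0.07,0],[0.3,0.8,0,0,0],[0.3,0.8,0,0,0],[0.3,0.8,0,0,0],[0.3,0.6,0,0,0],[0.3,0.34,0,0,0],[0.3,0,0,0,0]]
  ]
}}

```text
clock: 6.03
position: [0.456, 0.3476, 0.0918]
ee_rot: [-0.579, -0.405, 0.581, -0.405]
ft_force: [-0.3, -1.2, -0.3]
grip_width: 0.701
```

Emit:
{"name": "arm_command", "arguments": {
  "moves": [
    [[1,0,0,0,0],[1,0,0,0,0],[1,0,0,0,0],[1,0,0,0,0],[1,0,0,0,0],[1,0,0,0,0]]
  ]
}}

```text
clock: 6.53
position: [0.4568, 0.3485, 0.0943]
ee_rot: [0.581, 0.404, -0.579, 0.405]
ft_force: [-0.6, -0.0, 6.8]
grip_width: 0.348
```

```bash
python3 - <<'E'
from p import *
show(); 
s=manip.camera("side");crop(s,220,330,130,280,5,"side2.png")
E
```

```text
t 6.53 tcp [0.4568 0.3485 0.0943] q [-0.12  0.56 -0.76  1.77  0.45  0.99 -1.41] F [-0.6 -0.   6.8] T [-0.12  0.16 -0.03] w 0.348
toolx [ 0.002  0.001 -1.   ] yaw of tool y -20.21 tooly [ 0.938 -0.345  0.001] toolz [-0.345 -0.938 -0.002]
```

View pics/side2.png

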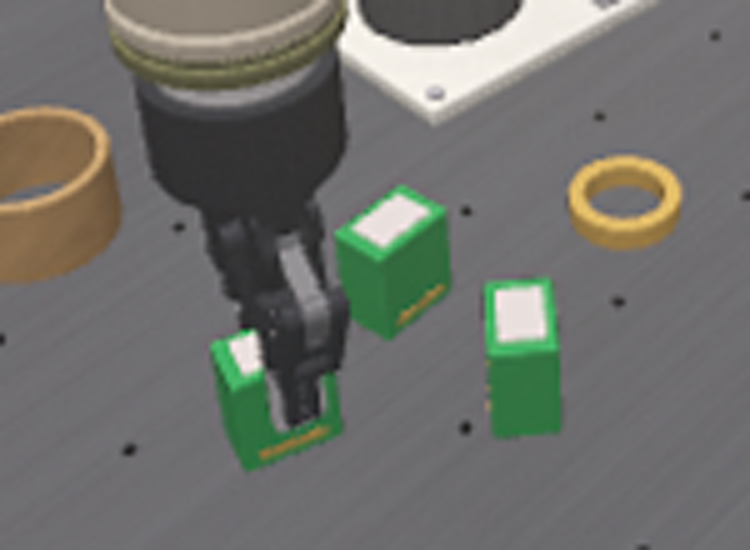

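Emit:
{"name": "arm_command", "arguments": {
  "moves": [
    [[1,-0.4,0,0,0],[1,-0.8,0,0,0],[1,-0.8,0,0,0],[1,-0.8,0,0,0],[1,-0.8,0,0,0],[1,-0.8,0,0,0],[1,-0.8,0,0,0],[1,-0.8,0,0,0],[1,0,0,0,-5],[1,0,0,0,-5],[1,0,0,0,-5]]
  ],
  "force": 40
}}

```text
clock: 7.5
position: [0.4561, 0.3479, 0.2441]
ee_rot: [0.521, 0.478, -0.521, 0.478]
ft_force: [0.3, 0.8, -1.2]
grip_width: 0.345
```

```bash
python3 - <<'E'
from p import *
show(); to([.6203,-.0562,.244])
E
```

```text
t 7.5 tcp [0.4561 0.3479 0.2441] q [-0.01  0.4  -0.9   1.64  0.32  1.26 -1.05] F [ 0.3  0.8 -1.2] T [-0.02 -0.01  0.02] w 0.345
toolx [ 0.001  0.    -1.   ] yaw of tool y -4.95 tooly [ 0.996 -0.086  0.001] toolz [-0.086 -0.996 -0.   ]
to [0.6203, -0.0562, 0.244] total units xyz [1.000e-02 7.940e+00 1.554e+01]
```

Emit:
{"name": "arm_command", "arguments": {
  "moves": [
    [[1,0,0.5,0.97,0.25],[1,0,0.5,0.97,0],[1,0,0.5,0.97,0],[1,0,0.5,0.97,0],[1,0,0.5,0.97,0],[1,0,0.5,0.97,0],[1,0,0.5,0.97,0],[1,0,0.5,0.97,0],[1,0,0.5,0.97,0],[1,0,0.5,0.97,0],[1,0,0.5,0.97,0],[1,0,0.5,0.97,0]]
  ]
}}

```text
clock: 8.5
position: [0.5781, 0.0428, 0.2437]
ee_rot: [0.523, 0.476, -0.523, 0.476]
ft_force: [-0.1, 0.3, -2.2]
grip_width: 0.341
```

Emit:
{"name": "arm_command", "arguments": {
  "moves": [
    [[1,0,0.5,0.97,0],[1,0,0.5,0.97,0],[1,0,0.5,0.97,0],[1,0,0.4,0.6,0],[1,0,0,0,0],[1,0,0,0,0]]
  ]
}}

```text
clock: 9.0
position: [0.6169, -0.0488, 0.2432]
ee_rot: [0.524, 0.475, -0.524, 0.475]
ft_force: [-0.3, -0.1, -0.4]
grip_width: 0.345
```

```bash
python3 - <<'E'
from p import *
show(); to([.6203,-.0562,.244])
t=manip.camera("top");s=manip.camera("side");crop(s,100,260,180,330,5,"side3.png");crop(t,130,240,200,330,6,"top3.png")
E
```

```text
t 9.0 tcp [ 0.6169 -0.0488  0.2432] q [ 0.56  0.45 -0.72  1.53  0.31  1.28 -0.3 ] F [-0.3 -0.1 -0.4] T [ 0.03  0.01 -0.01] w 0.345
toolx [-0.  0. -1.] yaw of tool y -5.56 tooly [ 0.995 -0.097 -0.   ] toolz [-0.097 -0.995 -0.   ]
to [0.6203, -0.0562, 0.244] total units xyz [-0.03  0.16  0.28]
```

View pics/side3.png

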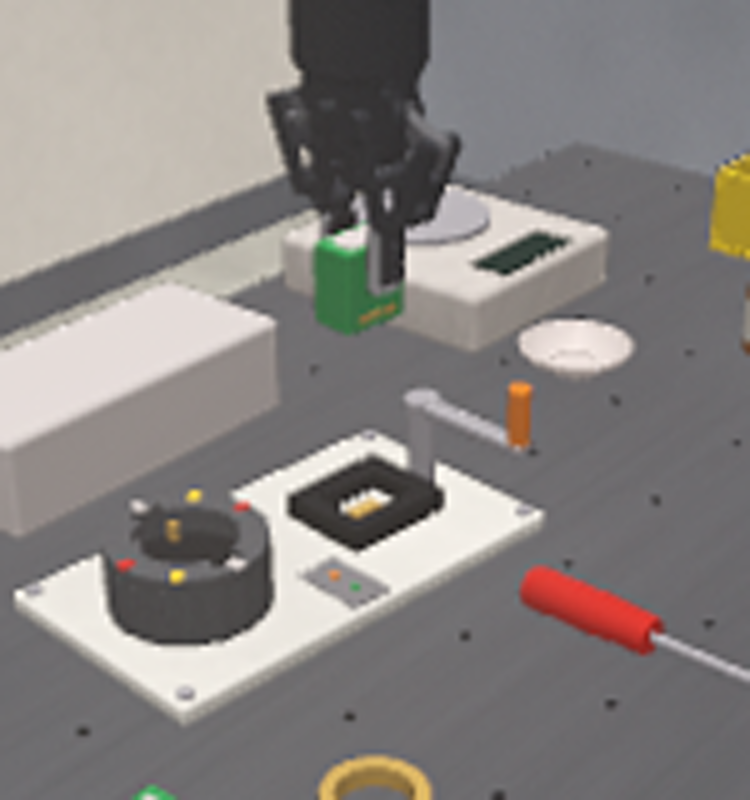

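View pics/top3.png

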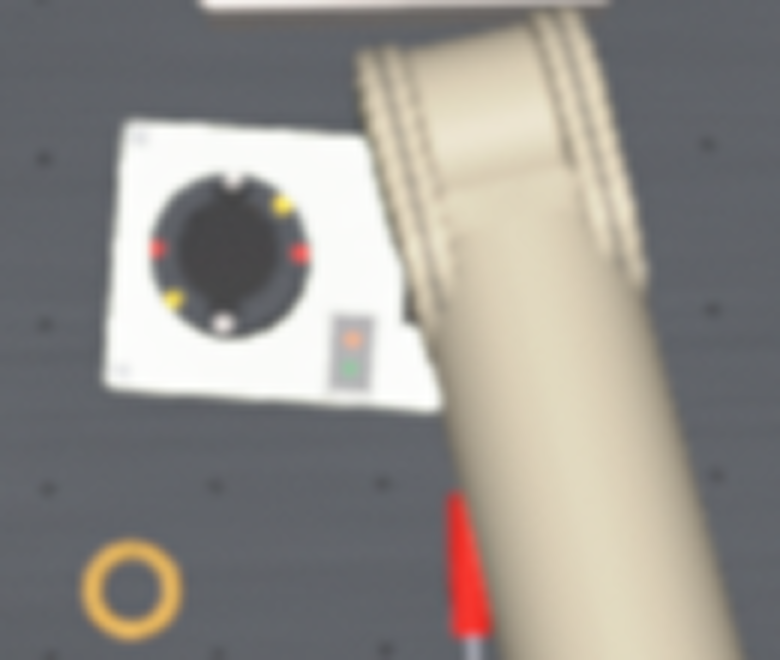

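```bash
cat > ov.py <<'E'
from p import *
def corners(cx,cy,zb,yaw,dx=.015,dy=.022,h=.05):
    c,s=np.cos(yaw),np.sin(yaw)
    return {(i,j,k):(cx+c*i*dx-s*j*dy,cy+s*i*dx+c*j*dy,zb+k*h) for i in(-1,1) for j in(-1,1) for k in(0,1)}
def overlay(im,pts,r0,c0,S,cam,name,r1,c1):
    u=cv2.resize(im[r0:r1,c0:c1,::-1],None,fx=S,fy=S,interpolation=cv2.INTER_CUBIC)
    ks=list(pts); 
    P={k:proj(cam,pts[k]) for k in ks}
    for a in ks:
        for b in ks:
            if a<b and sum(x!=y for x,y in zip(a,b))==1:
                q=[(int((P[t][1]-c0+.5)*S),int((P[t][0]-r0+.5)*S)) for t in(a,b)]; cv2.line(u,*q,(0,0,255),1)
    cv2.imwrite("pics/"+name,u)
E
python3 - <<'E'
from ov import *
o,Rm=st(); p=o['position']; yaw=np.arctan2(Rm[1,1],Rm[0,1])
s=manip.camera("side")
overlay(s,corners(p[0],p[1],p[2]-.0938,yaw),130,220,8,"side","ov1.png",195,300)
overlay(s,corners(.6203,-.0562,.012,np.radians(-5.2),.032,.038,.016),170,220,8,"side","ov2.png",230,300)
E
```

```text
(no output)
```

View pics/ov1.png

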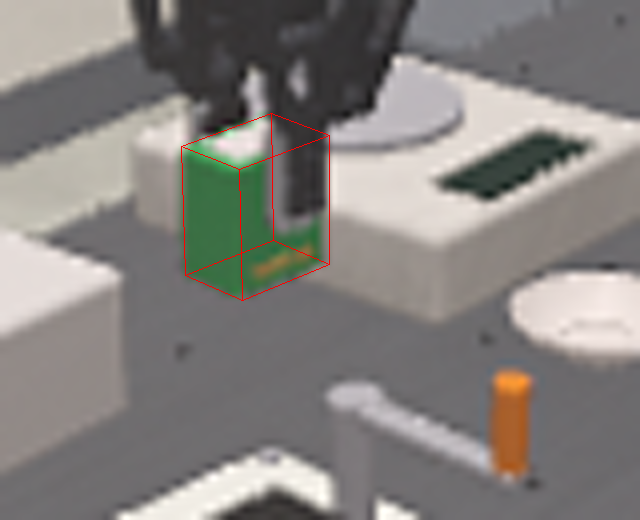

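View pics/ov2.png

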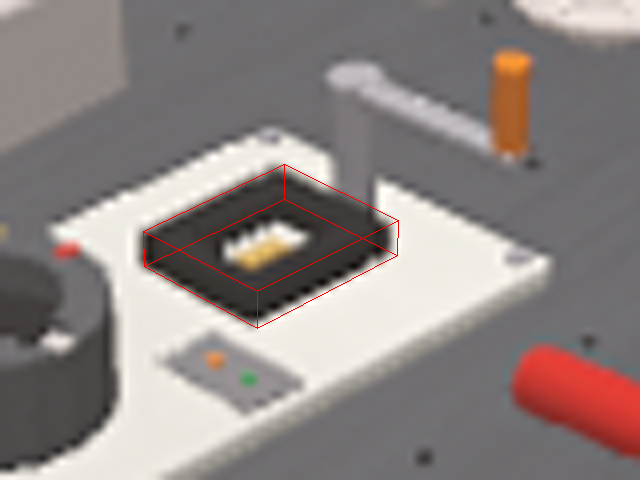

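Emit:
{"name": "arm_command", "arguments": {
  "moves": [
    [[1,0,0.16,0.28,-0.3],[1,0.6,0,0,0],[1,0.9,0,0,0],[1,0.9,0,0,0],[1,0.9,0,0,0],[1,0.8,0,0,0],[1,0.5,0,0,0],[1,0,0,0,0],[1,0,0,0,0],[1,0,0,0,0]]
  ]
}}

```text
clock: 9.98
position: [0.621, -0.055, 0.1294]
ee_rot: [0.522, 0.477, -0.521, 0.478]
ft_force: [-0.7, 0.7, -1.0]
grip_width: 0.347
```

```bash
python3 - <<'E'
from ov import *
show(); to([.6203,-.0562,.126])
o,Rm=st(); p=o['position']; yaw=np.arctan2(Rm[1,1],Rm[0,1])
s=manip.camera("side")
overlay(s,corners(p[0],p[1],p[2]-.0938,yaw),160,215,8,"side","ov3.png",225,300)
overlay(s,{},160,215,8,"side","ov4.png",225,300)
E
```

```text
t 9.98 tcp [ 0.621  -0.055   0.1294] q [ 0.53  0.57 -0.68  1.62  0.39  1.09 -0.34] F [-0.7  0.7 -1. ] T [0.06 0.01 0.04] w 0.347
toolx [ 0.002 -0.    -1.   ] yaw of tool y -5.14 tooly [ 0.996 -0.09   0.002] toolz [-0.09  -0.996 -0.   ]
to [0.6203, -0.0562, 0.126] total units xyz [ 0.13 -0.02  0.05]
```

View pics/ov3.png

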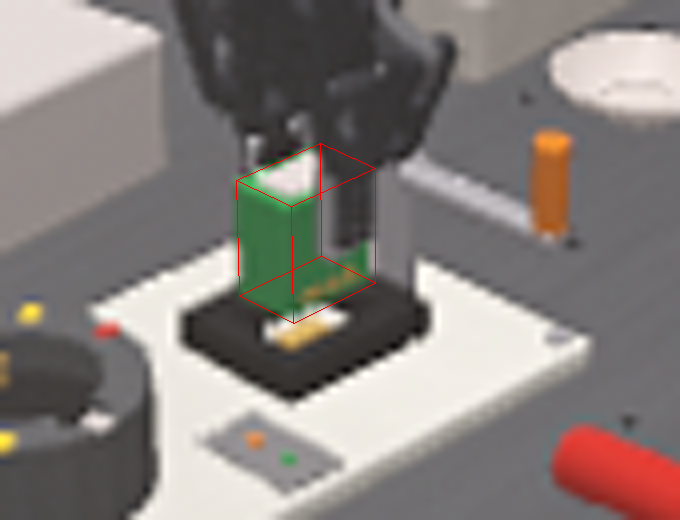

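View pics/ov4.png

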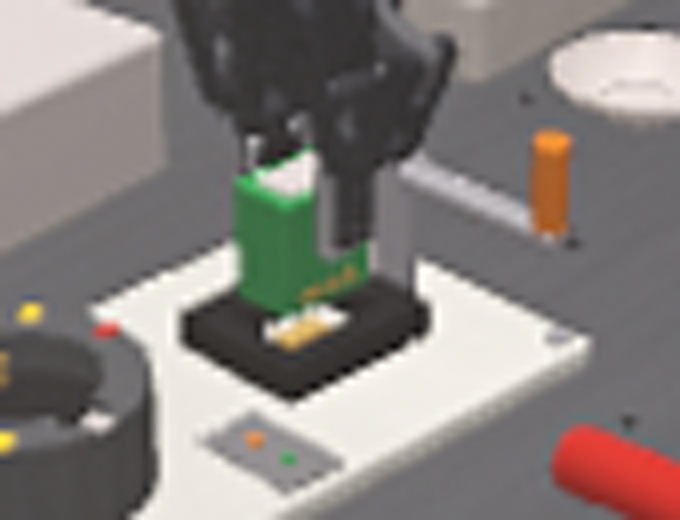

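Emit:
{"name": "arm_command", "arguments": {
  "moves": [
    [[1,0.2,-0.02,0.05,0],[1,0.2,0,0,0],[1,0.15,0,0,0],[1,0.15,0,0,0],[1,0.1,0,0,0],[1,0,0,0,0]]
  ]
}}

```text
clock: 10.53
position: [0.6194, -0.0564, 0.1072]
ee_rot: [-0.522, -0.477, 0.522, -0.477]
ft_force: [0.6, 0.2, -0.7]
grip_width: 0.341
```

```bash
python3 - <<'E'
from ov import *
show(); to([.6203,-.0562,.1058])
E
```

```text
t 10.53 tcp [ 0.6194 -0.0564  0.1072] q [ 0.52  0.6  -0.66  1.64  0.41  1.05 -0.35] F [ 0.6  0.2 -0.7] T [-0.03  0.02  0.02] w 0.341
toolx [-0.001  0.    -1.   ] yaw of tool y -5.15 tooly [ 0.996 -0.09  -0.001] toolz [-0.09  -0.996 -0.   ]
to [0.6203, -0.0562, 0.1058] total units xyz [ 0.05  0.04 -0.01]
```

Emit:
{"name": "arm_command", "arguments": {
  "moves": [
    [[1,0.04,0,0,0],[1,0,0,0,0],[0.4,0,0,0,0],[0.4,0,0,0,0],[0.4,0,0,0,0],[0.4,-0.4,0,0,0],[0.4,-0.8,0,0,0],[0.4,-0.8,0,0,0],[0.4,-0.8,0,0,0],[0.4,-0.8,0,0,0],[0.4,0,0,0,0]]
  ]
}}

```text
clock: 11.45
position: [0.6214, -0.056, 0.2021]
ee_rot: [0.523, 0.475, -0.52, 0.479]
ft_force: [0.1, 0.7, 1.3]
grip_width: 0.603
```

```bash
python3 - <<'E'
from ov import *
show(); 
s=manip.camera("side")
overlay(s,corners(.6203,-.0562,.012,np.radians(-5.2)),160,215,8,"side","ov5.png",225,300)
E
```

```text
t 11.45 tcp [ 0.6214 -0.056   0.2021] q [ 0.55  0.49 -0.71  1.56  0.34  1.2  -0.3 ] F [0.1 0.7 1.3] T [ 0.05 -0.02 -0.02] w 0.603
toolx [ 0.006 -0.001 -1.   ] yaw of tool y -5.15 tooly [ 0.996 -0.09   0.007] toolz [-0.09  -0.996  0.   ]
```

View pics/ov5.png

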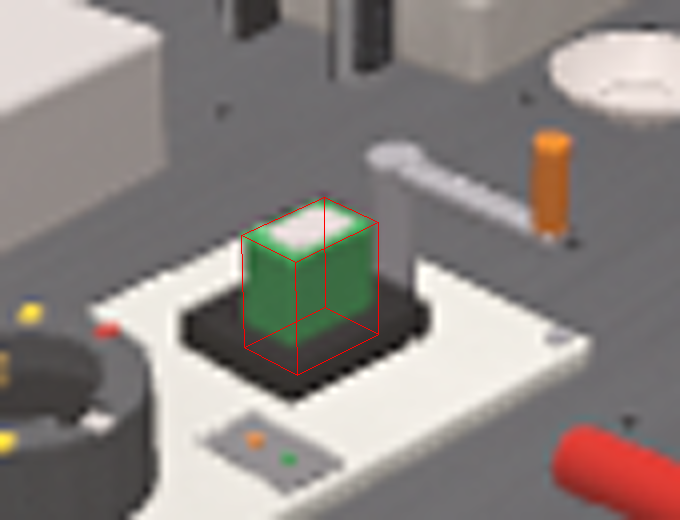

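Emit:
{"name": "arm_command", "arguments": {
  "moves": [
    [[0.5,-0.3,-0.82,0.5,0],[0.5,0,-0.82,0.5,0],[0.5,0,-0.82,0.5,0],[0.5,0,-0.82,0.5,0],[0.5,0,0,0,-6.9],[0.5,0,0,0,-6.9],[0.5,0,0,0,-6.9],[0.5,0,0,0,-6.9],[0.5,0,0,0,-6.9],[0.5,0,0,0,-6.9],[0.5,0,0,0,-6.9],[0.5,0,0,0,-6.9]]
  ]
}}

```text
clock: 12.5
position: [0.5331, -0.0988, 0.2041]
ee_rot: [0.24, 0.666, -0.24, 0.665]
ft_force: [-0.3, 0.6, -0.0]
grip_width: 0.505
```

Emit:
{"name": "arm_command", "arguments": {
  "moves": [
    [[0.5,0,0,0,-6.9],[0.5,0,0,0,-6.9],[0.5,0,0,0,-6.9],[0.5,0,0,0,-6.9],[0.5,0,0,0,-6.9],[0.5,0,0,0,0],[0.5,0,0,0,0]]
  ]
}}

```text
clock: 13.08
position: [0.5332, -0.0989, 0.2041]
ee_rot: [0.035, 0.706, -0.035, 0.706]
ft_force: [0.2, -0.1, 0.5]
grip_width: 0.499
```

```bash
python3 - <<'E'
from ov import *
show(); to([.5355,-.0985,.153])
E
```

```text
t 13.08 tcp [ 0.5332 -0.0989  0.2041] q [ 0.94  0.41 -1.01  1.76  0.37  1.18  1.29] F [ 0.2 -0.1  0.5] T [-0.03 -0.06  0.01] w 0.499
toolx [-0.001  0.    -1.   ] yaw of tool y 84.32 tooly [0.099 0.995 0.   ] toolz [ 0.995 -0.099 -0.001]
to [0.5355, -0.0985, 0.153] total units xyz [2.05 0.02 0.09]
```

Emit:
{"name": "arm_command", "arguments": {
  "moves": [
    [[0.5,0.4,0.02,0.09,0],[0.5,0.6,0,0,0],[0.5,0.6,0,0,0],[0.5,0.45,0,0,0],[0.5,0,0,0,0],[0.5,0,0,0,0]]
  ]
}}

```text
clock: 13.58
position: [0.5355, -0.0983, 0.1527]
ee_rot: [0.034, 0.707, -0.034, 0.706]
ft_force: [-0.0, -0.3, 0.5]
grip_width: 0.502
```

```bash
python3 - <<'E'
from ov import *
show(); to([.5355,-.0985,.153])
s=manip.camera("side"); t=manip.camera("top")
overlay(s,{},140,235,8,"side","ov6.png",205,320)
crop(t,150,220,240,320,8,"top6.png")
E
```

```text
t 13.58 tcp [ 0.5355 -0.0983  0.1527] q [ 0.9   0.47 -0.97  1.8   0.44  1.09  1.25] F [-0.  -0.3  0.5] T [ 0.05 -0.02 -0.04] w 0.502
toolx [-0.001  0.001 -1.   ] yaw of tool y 84.49 tooly [0.096 0.995 0.   ] toolz [ 0.995 -0.096 -0.001]
to [0.5355, -0.0985, 0.153] total units xyz [-0.01 -0.01 -0.  ]
```

View pics/ov6.png

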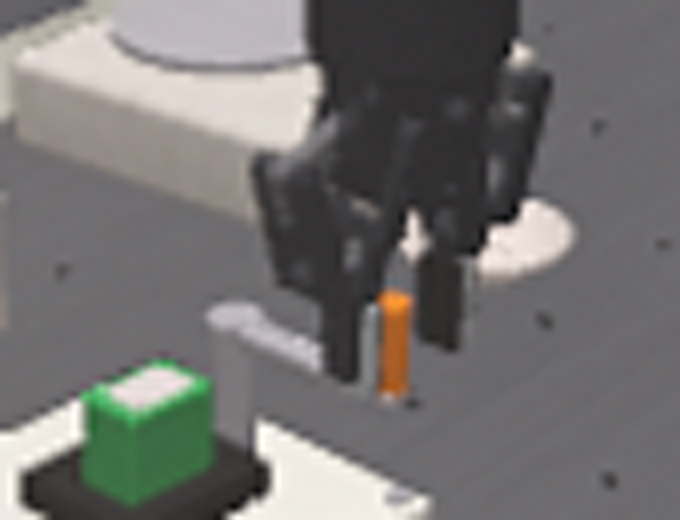

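Emit:
{"name": "arm_command", "arguments": {
  "moves": [
    [[1,0,0,0,0],[1,0,0,0,0],[1,0,0,0,0],[1,0,0,0,0],[1,0,0,0,0],[1,0,0,0,0]]
  ],
  "force": 20
}}

```text
clock: 14.18
position: [0.536, -0.0986, 0.1537]
ee_rot: [0.034, 0.706, -0.034, 0.707]
ft_force: [-0.9, 1.2, 6.6]
grip_width: 0.155
```

Emit:
{"name": "arm_command", "arguments": {
  "moves": [
    [[1,0,0.379,0.022,6.8],[1,0,0.379,0.022,6.8],[1,0,0.379,0.022,6.8]]
  ]
}}

```text
clock: 14.43
position: [0.5426, -0.0709, 0.1536]
ee_rot: [0.16, 0.689, -0.161, 0.688]
ft_force: [-7.0, 1.7, 11.0]
grip_width: 0.15
```

```bash
python3 - <<'E'
from ov import *
show()
o,_=st();d=np.array(o['position'][:2])-[.6157,-.106];print(np.hypot(*d),np.degrees(np.arctan2(d[1],d[0])))
E
```

```text
t 14.43 tcp [ 0.5426 -0.0709  0.1536] q [ 0.79  0.45 -0.9   1.8   0.4   1.09  0.86] F [-7.   1.7 11. ] T [ 0.15  1.48 -0.05] w 0.15
toolx [-0.002 -0.    -1.   ] yaw of tool y 63.78 tooly [ 0.442  0.897 -0.001] toolz [ 0.897 -0.442 -0.002]
0.08103311769580827 154.35558008458122
```

Emit:
{"name": "arm_command", "arguments": {
  "moves": [
    [[1,0,0.379,0.03,6.8],[1,0,0.379,0.022,6.8],[1,0,0.379,0.022,6.8],[1,0,0.379,0.022,6.8],[1,0,0.379,0.022,6.8],[1,0,0.379,0.022,6.8],[1,0,0.379,0.022,6.8]]
  ]
}}

```text
clock: 15.02
position: [0.5923, -0.0258, 0.1536]
ee_rot: [0.424, 0.567, -0.423, 0.565]
ft_force: [-5.5, 9.0, 8.7]
grip_width: 0.152
```

```bash
python3 - <<'E'
from ov import *
show()
o,_=st();d=np.array(o['position'][:2])-[.6157,-.106];print(np.hypot(*d),np.degrees(np.arctan2(d[1],d[0])))
E
```

```text
t 15.02 tcp [ 0.5923 -0.0258  0.1536] q [ 0.54  0.49 -0.72  1.68  0.35  1.1   0.  ] F [-5.5  9.   8.7] T [ 1.69  1.24 -0.17] w 0.152
toolx [-0.001  0.003 -1.   ] yaw of tool y 16.38 tooly [ 0.959  0.282 -0.001] toolz [ 0.282 -0.959 -0.003]
0.08350865885514025 106.27483605088533
```

Emit:
{"name": "arm_command", "arguments": {
  "moves": [
    [[1,0,0.379,0.06,6.8],[1,0,0.379,0.06,6.8],[1,0,0.35,0.05,6.6],[1,0,0,0,0],[1,0,0,0,0]]
  ]
}}

```text
clock: 15.43
position: [0.6214, -0.0227, 0.1538]
ee_rot: [0.517, 0.486, -0.512, 0.484]
ft_force: [2.3, 16.5, 3.0]
grip_width: 0.155
```

```bash
python3 - <<'E'
from ov import *
show()
o,_=st();d=np.array(o['position'][:2])-[.6157,-.106];print(np.hypot(*d),np.degrees(np.arctan2(d[1],d[0])))
s=manip.camera("side")
overlay(s,{},150,215,8,"side","ov7.png",220,300)
E
```

```text
t 15.43 tcp [ 0.6214 -0.0227  0.1538] q [ 0.46  0.53 -0.64  1.61  0.34  1.12 -0.33] F [ 2.3 16.5  3. ] T [ 3.34 -0.33  0.  ] w 0.155
toolx [ 0.002  0.007 -1.   ] yaw of tool y -3.4 tooly [ 0.998 -0.059  0.002] toolz [-0.059 -0.998 -0.007]
0.08347104362630384 86.07103255585781
```

View pics/ov7.png

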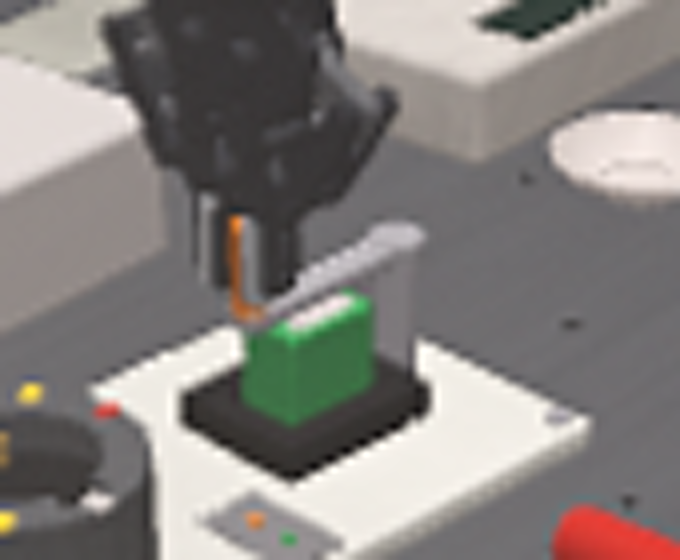

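Emit:
{"name": "arm_command", "arguments": {
  "moves": [
    [[1,0,0,-0.12,0],[1,0,0.06,0,0],[1,0,0,0,0],[1,0,0,0,0]]
  ]
}}

```text
clock: 15.82
position: [0.6226, -0.0225, 0.1538]
ee_rot: [0.516, 0.485, -0.514, 0.484]
ft_force: [0.1, 9.4, 4.0]
grip_width: 0.153
```

```bash
python3 - <<'E'
from ov import *
show()
E
```

```text
t 15.82 tcp [ 0.6226 -0.0225  0.1538] q [ 0.45  0.53 -0.64  1.61  0.34  1.12 -0.33] F [0.1 9.4 4. ] T [ 1.91 -0.02 -0.1 ] w 0.153
toolx [ 0.001  0.004 -1.   ] yaw of tool y -3.49 tooly [ 0.998 -0.061  0.001] toolz [-0.061 -0.998 -0.004]
```

Emit:
{"name": "arm_command", "arguments": {
  "moves": [
    [[1,0,0.06,-0.06,0],[1,0,0.04,0,0],[1,0,0,0,0],[1,0,0,0,0]]
  ]
}}

```text
clock: 16.15
position: [0.6245, -0.0226, 0.1537]
ee_rot: [0.516, 0.485, -0.515, 0.484]
ft_force: [-5.5, 5.5, 8.4]
grip_width: 0.153
```

```bash
python3 - <<'E'
from ov import *
show()
E
```

```text
t 16.15 tcp [ 0.6245 -0.0226  0.1537] q [ 0.45  0.54 -0.64  1.6   0.34  1.12 -0.33] F [-5.5  5.5  8.4] T [ 1.07  1.09 -0.06] w 0.153
toolx [-0.001  0.002 -1.   ] yaw of tool y -3.56 tooly [ 0.998 -0.062 -0.001] toolz [-0.062 -0.998 -0.002]
```

Emit:
{"name": "arm_command", "arguments": {
  "moves": [
    [[0.5,0,0,0,0],[0.5,0,0,0,0],[0.5,0,0,0,0],[0.5,0,0,0,0],[0.5,-0.4,0,0,0],[0.5,-0.9,0,0,0],[0.5,-0.9,0,0,0],[0.5,-0.9,0,0,0],[0.5,-0.9,0,0,0],[0.5,-0.9,0,0,0]]
  ]
}}

```text
clock: 16.98
position: [0.6248, -0.0247, 0.2777]
ee_rot: [0.516, 0.484, -0.516, 0.484]
ft_force: [0.8, 0.2, -0.5]
grip_width: 0.501
```

```bash
python3 - <<'E'
from ov import *
show(); to([.4585,-.3553,.28])
s=manip.camera("side")
overlay(s,{},150,215,8,"side","ov8.png",220,300)
E
```

```text
t 16.98 tcp [ 0.6248 -0.0247  0.2777] q [ 0.48  0.43 -0.67  1.47  0.27  1.34 -0.28] F [ 0.8  0.2 -0.5] T [0.03 0.   0.01] w 0.501
toolx [ 0.001 -0.    -1.   ] yaw of tool y -3.66 tooly [ 0.998 -0.064  0.001] toolz [-0.064 -0.998  0.   ]
to [0.4585, -0.3553, 0.28] total units xyz [-0.1  -5.79 13.62]
```

View pics/ov8.png

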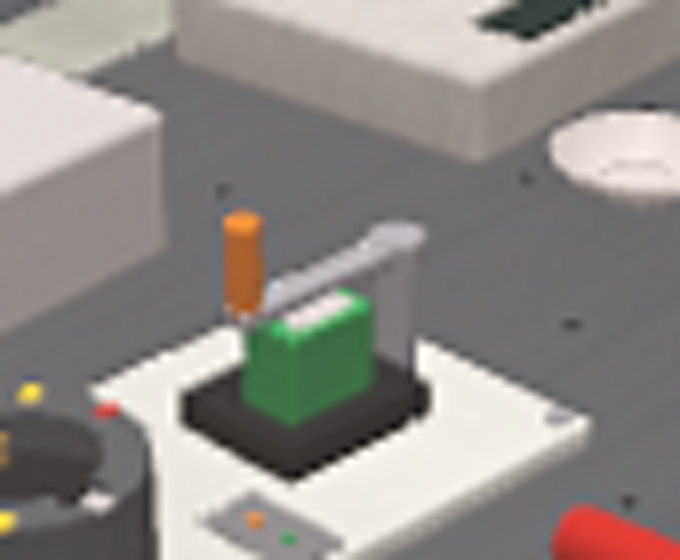

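Emit:
{"name": "arm_command", "arguments": {
  "moves": [
    [[0.3,0,-0.41,0.97,0],[0.3,0,-0.41,0.97,0],[0.3,0,-0.41,0.97,0],[0.3,0,-0.41,0.97,0],[0.3,0,-0.41,0.97,0],[0.3,0,-0.41,0.97,0],[0.3,0,-0.41,0.97,0],[0.3,0,-0.41,0.97,0],[0.3,0,-0.41,0.97,0],[0.3,0,-0.41,0.97,0],[0.3,0,-0.41,0.97,0],[0.3,0,-0.41,0.97,0]]
  ]
}}

```text
clock: 18.03
position: [0.4829, -0.3083, 0.2764]
ee_rot: [0.516, 0.483, -0.516, 0.484]
ft_force: [0.4, -0.0, 0.4]
grip_width: 0.701
```

Emit:
{"name": "arm_command", "arguments": {
  "moves": [
    [[0.3,0,-0.43,0.99,0],[0.3,0,-0.43,0.99,0],[0.3,0,0,0,7.1],[0.3,0,0,0,7.1],[0.3,0,0,0,7.1],[0.3,0,0,0,7.1],[0.3,0,0,0,7.1],[0.3,0,0,0,7.1],[0.3,0,0,0,7.1],[0.3,0,0,0,7.1],[0.3,0,0,0,0],[0.3,0,0,0,0]]
  ]
}}

```text
clock: 19.03
position: [0.4591, -0.3551, 0.2761]
ee_rot: [0.683, 0.182, -0.683, 0.182]
ft_force: [-0.2, -0.3, -0.1]
grip_width: 0.7
```

```bash
python3 - <<'E'
from ov import *
show(); to([.4585,-.3553,.13])
s=manip.camera("side")
yaw=np.radians(29.4)
overlay(s,corners(.4585,-.3553,.023,yaw,.028,.006,.035),150,315,8,"side","ov9.png",210,400)
t=manip.camera("top")
overlay(t,corners(.4585,-.3553,.023,yaw,.028,.006,.035),190,330,8,"top","ov10.png",250,400)
E
```

```text
t 19.03 tcp [ 0.4591 -0.3551  0.2761] q [ 0.92  0.28 -0.4   1.61  0.11  1.28 -0.56] F [-0.2 -0.3 -0.1] T [0.01 0.01 0.01] w 0.7
toolx [ 0. -0. -1.] yaw of tool y -60.22 tooly [ 0.497 -0.868  0.001] toolz [-0.868 -0.497 -0.   ]
to [0.4585, -0.3553, 0.13] total units xyz [ 5.85 -0.01  0.02]
```

View pics/ov9.png

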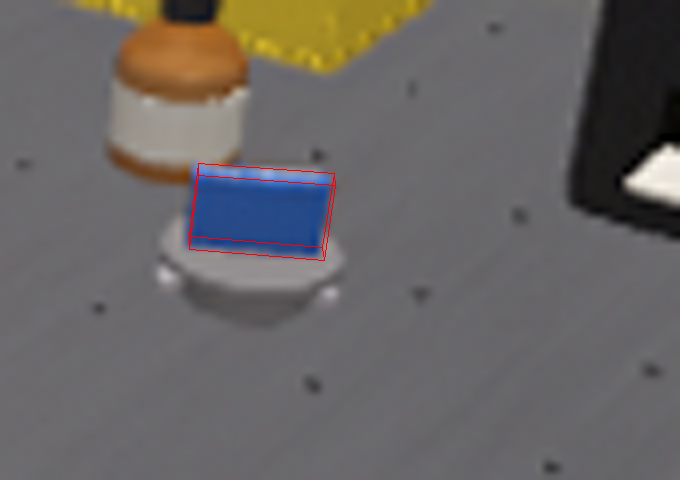

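View pics/ov10.png

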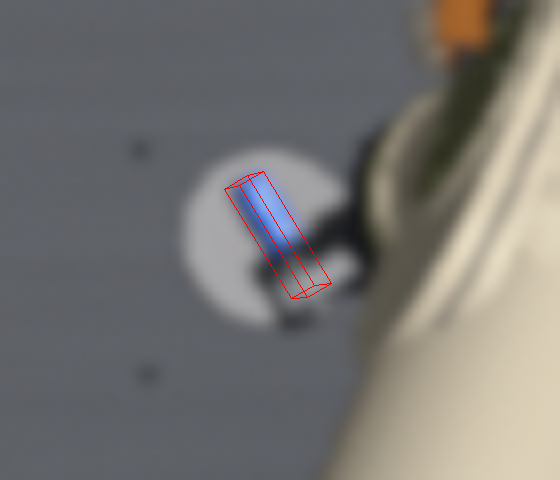

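Emit:
{"name": "arm_command", "arguments": {
  "moves": [
    [[0.4,0.5,-0.01,0.02,0.4],[0.4,0.9,0,0,0],[0.4,0.9,0,0,0],[0.4,0.9,0,0,0],[0.4,0.9,0,0,0],[0.4,0.9,0,0,0],[0.4,0.8,0,0,0],[0.4,0.6,0,0,0],[0.4,0.5,0,0,0],[0.4,0,0,0,0],[0.4,0,0,0,0]]
  ],
  "force": 70
}}

```text
clock: 20.05
position: [0.4582, -0.355, 0.1026]
ee_rot: [-0.684, -0.179, 0.684, -0.178]
ft_force: [0.2, 0.4, -0.1]
grip_width: 0.597
```

```bash
python3 - <<'E'
from ov import *
show(); to([.4585,-.3553,.101])
E
```

```text
t 20.05 tcp [ 0.4582 -0.355   0.1026] q [ 0.89  0.46 -0.37  1.77  0.2   0.95 -0.63] F [ 0.2  0.4 -0.1] T [0.02 0.03 0.02] w 0.597
toolx [-0.001  0.001 -1.   ] yaw of tool y -60.82 tooly [ 0.488 -0.873 -0.001] toolz [-0.873 -0.488  0.   ]
to [0.4585, -0.3553, 0.101] total units xyz [ 0.07  0.02 -0.01]
```

Emit:
{"name": "arm_command", "arguments": {
  "moves": [
    [[1,0.05,0,0,0],[1,0,0,0,0],[1,0,0,0,0],[1,0,0,0,0],[1,0,0,0,0],[1,0,0,0,0],[1,0,0,0,0]]
  ],
  "force": 70
}}

```text
clock: 20.63
position: [0.4589, -0.3556, 0.1029]
ee_rot: [0.685, 0.177, -0.684, 0.178]
ft_force: [-1.5, -0.6, 5.8]
grip_width: 0.127
```

```bash
python3 - <<'E'
from ov import *
show()
s=manip.camera("side")
overlay(s,{},150,315,8,"side","ov11.png",210,400)
E
```

```text
t 20.63 tcp [ 0.4589 -0.3556  0.1029] q [ 0.89  0.46 -0.37  1.77  0.2   0.95 -0.63] F [-1.5 -0.6  5.8] T [0.13 0.19 0.03] w 0.127
toolx [ 0.001 -0.001 -1.   ] yaw of tool y -60.85 tooly [ 0.487 -0.873  0.002] toolz [-0.873 -0.487 -0.001]
```

View pics/ov11.png

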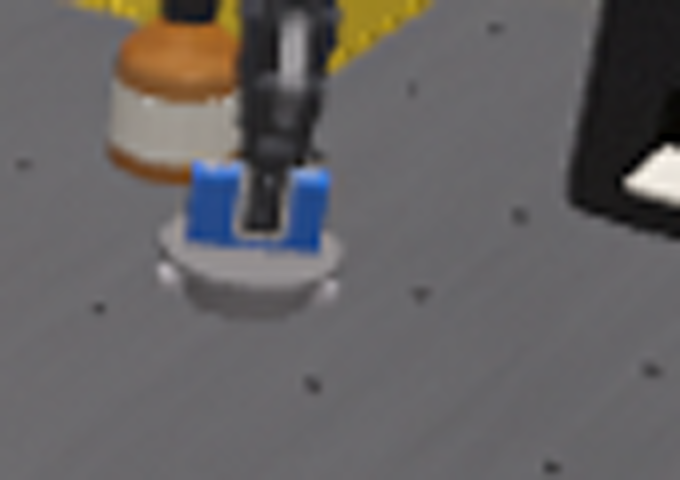

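Emit:
{"name": "arm_command", "arguments": {
  "moves": [
    [[1,-0.4,0,0,0],[1,-0.8,0,0,0],[1,-0.9,0,0,0],[1,-0.9,0,0,0],[1,-0.9,0,0,0],[1,-0.9,0,0,0],[1,-0.9,0,0,0],[1,-0.8,0,0,0]]
  ]
}}

```text
clock: 21.35
position: [0.4583, -0.3551, 0.2665]
ee_rot: [0.684, 0.178, -0.684, 0.178]
ft_force: [0.6, -0.8, -1.4]
grip_width: 0.128
```

Emit:
{"name": "arm_command", "arguments": {
  "moves": [
    [[1,0,-0.4,-0.5,0],[1,0,-0.8,-0.97,0],[1,0,-0.8,-0.97,0],[1,0,-0.8,-0.97,0],[1,0,-0.8,-0.97,0],[1,0,-0.8,-0.97,0],[1,0,-0.8,-0.97,0],[1,0,-0.8,-0.97,0],[1,0,-0.8,-0.97,0],[1,0,-0.8,-0.97,0],[1,0,-0.8,-0.97,0],[1,0,-0.8,-0.97,0]]
  ]
}}

```text
clock: 22.35
position: [0.5904, -0.017, 0.265]
ee_rot: [-0.684, -0.178, 0.684, -0.178]
ft_force: [0.1, 0.1, -1.5]
grip_width: 0.127
```

Emit:
{"name": "arm_command", "arguments": {
  "moves": [
    [[1,0,-0.8,-0.97,0],[1,0,-0.8,-0.97,0],[1,0,-0.8,-0.97,0],[1,0,-0.4,-0.5,-3],[1,0,0,0,-7],[1,0,0,0,-7],[1,0,0,0,-7],[1,0,0,0,-7],[1,0,0,0,-7],[1,0,0,0,-7],[1,0,0,0,-7],[1,0,0,0,-7]]
  ]
}}

```text
clock: 23.35
position: [0.6305, 0.0836, 0.2647]
ee_rot: [-0.506, -0.493, 0.507, -0.494]
ft_force: [-0.2, -1.1, -2.3]
grip_width: 0.129
```

Emit:
{"name": "arm_command", "arguments": {
  "moves": [
    [[1,0,0,0,-7],[1,0,0,0,-7],[1,0,0,0,-7],[1,0,0,0,-7],[1,0,0,0,-7],[1,0,0,0,-7],[1,0,0,0,-7],[1,0,0,0,-7],[1,0,0,0,-7],[1,0,0,0,-7]]
  ]
}}

```text
clock: 24.18
position: [0.6305, 0.0835, 0.2647]
ee_rot: [0.131, 0.695, -0.132, 0.695]
ft_force: [-0.7, -0.4, -0.8]
grip_width: 0.127
```

```bash
python3 - <<'E'
from ov import *
show();to([.633,.0832,.2])
E
```

```text
t 24.18 tcp [0.6305 0.0835 0.2647] q [ 0.51  0.58 -1.02  1.44  0.5   1.39  0.67] F [-0.7 -0.4 -0.8] T [-0.    0.03  0.05] w 0.127
toolx [-0.    -0.001 -1.   ] yaw of tool y 68.54 tooly [ 0.366  0.931 -0.001] toolz [ 0.931 -0.366  0.   ]
to [0.633, 0.0832, 0.2] total units xyz [2.59 0.03 0.09]
```

Emit:
{"name": "arm_command", "arguments": {
  "moves": [
    [[1,0.4,0.03,0.09,-7],[1,0.8,0,0,-7],[1,0.8,0,0,-2.2],[1,0.6,0,0,0],[1,0.4,0,0,0],[1,0,0,0,0],[1,0,0,0,0]]
  ]
}}

```text
clock: 24.77
position: [0.633, 0.0841, 0.1897]
ee_rot: [0.035, 0.706, -0.035, 0.706]
ft_force: [0.3, 0.6, -1.1]
grip_width: 0.127
```

```bash
cat > circ.py <<'E'
from ov import *
def circ(u,cam,c,r,z,r0,c0,S,col):
    P=np.array([proj(cam,(c[0]+r*np.cos(a),c[1]+r*np.sin(a),z)) for a in np.linspace(0,2*np.pi,60)])
    q=np.stack([(P[:,1]-c0+.5)*S,(P[:,0]-r0+.5)*S],1).astype(np.int32); cv2.polylines(u,[q],True,col,1)
def up(im,r0,r1,c0,c1,S): return cv2.resize(im[r0:r1,c0:c1,::-1],None,fx=S,fy=S,interpolation=cv2.INTER_CUBIC)
E
python3 - <<'E'
from circ import *
show();to([.633,.0832,.185])
o,Rm=st();p=o['position']
s=manip.camera("side"); u=up(s,140,245,170,260,7)
c=(.633,.0832)
for z in(.012,.056): circ(u,"side",c,.048,z,140,170,7,(0,0,255))
circ(u,"side",c,.0305,.056,140,170,7,(0,255,0))
b=p[2]-.1029
circ(u,"side",p[:2],.038,b+.023,140,170,7,(255,255,0)); circ(u,"side",p[:2],.028,b,140,170,7,(255,0,255))
cv2.imwrite("pics/pot1.png",u)
t=cv2.imread("pics/top0.png")[:,:,::-1]; u=up(t,145,205,205,310,7)
for z in(.012,.056): circ(u,"top",c,.048,z,145,205,7,(0,0,255))
circ(u,"top",c,.0305,.056,145,205,7,(0,255,0))
for a,rr in((0,.044),(np.pi,.044)):
    q=proj("top",(c[0]+rr*np.cos(a-.0915),c[1]+rr*np.sin(a-.0915),.056)); cv2.circle(u,(int((q[1]-205+.5)*7),int((q[0]-145+.5)*7)),3,(255,0,255),1)
cv2.imwrite("pics/pot2.png",u)
E
```

```text
t 24.77 tcp [0.633  0.0841 0.1897] q [ 0.51  0.67 -1.03  1.52  0.59  1.29  0.89] F [ 0.3  0.6 -1.1] T [-0.   -0.02 -0.01] w 0.127
toolx [-0. -0. -1.] yaw of tool y 84.29 tooly [ 0.099  0.995 -0.   ] toolz [ 0.995 -0.099 -0.   ]
to [0.633, 0.0832, 0.185] total units xyz [ 0.19 -0.03  0.  ]
```

View pics/pot1.png

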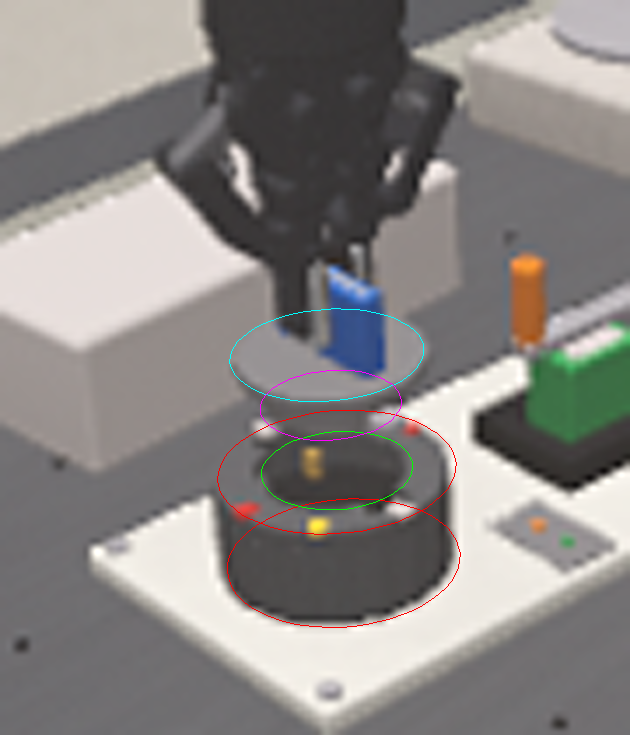

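View pics/pot2.png

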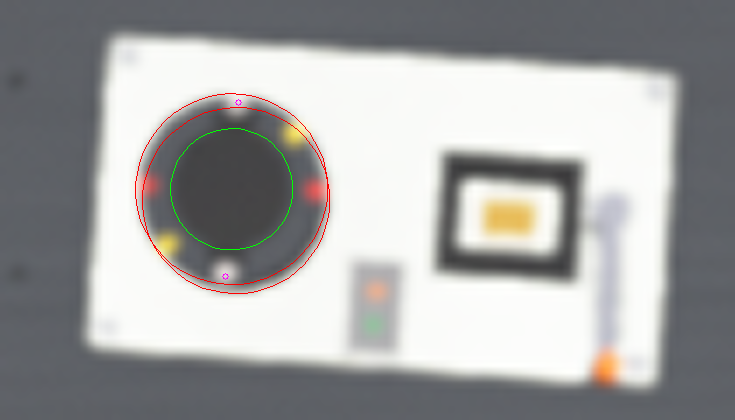

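Emit:
{"name": "arm_command", "arguments": {
  "moves": [
    [[1,0.3,-0.03,0,-0.4],[1,0.4,0,0,0],[1,0.3,0,0,0],[1,0.2,0,0,0],[1,0.2,0,0,0],[1,0,0,0,0],[1,0,0,0,0]]
  ]
}}

```text
clock: 25.4
position: [0.6336, 0.0839, 0.1577]
ee_rot: [0.032, 0.705, -0.033, 0.707]
ft_force: [-8.8, -2.8, 28.1]
grip_width: 0.127
```

```bash
python3 - <<'E'
from circ import *
show();to([.633,.0832,.1419])
s=manip.camera("side"); cv2.imwrite("pics/pot3.png",up(s,140,245,170,260,7))
E
```

```text
t 25.4 tcp [0.6336 0.0839 0.1577] q [ 0.51  0.7  -1.01  1.54  0.62  1.24  0.88] F [-8.8 -2.8 28.1] T [-1.21  2.37 -0.06] w 0.127
toolx [ 0.003 -0.001 -1.   ] yaw of tool y 84.74 tooly [ 0.092  0.996 -0.001] toolz [ 0.996 -0.092  0.003]
to [0.633, 0.0832, 0.1419] total units xyz [ 0.63 -0.03 -0.02]
```

View pics/pot3.png

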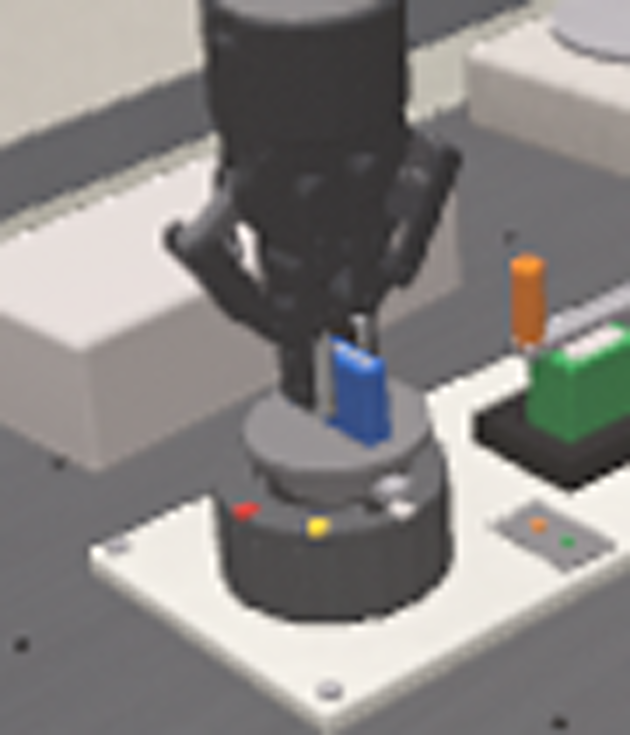

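Emit:
{"name": "arm_command", "arguments": {
  "moves": [
    [[1,-0.25,0,0,0],[1,0,0,0,0],[1,0,0,0,0]]
  ]
}}

```text
clock: 25.7
position: [0.6329, 0.0833, 0.1603]
ee_rot: [0.032, 0.706, -0.033, 0.706]
ft_force: [0.0, 0.4, -1.2]
grip_width: 0.128
```

```bash
python3 - <<'E'
from circ import *
show()
o,Rm=st();p=o['position'];b=p[2]-.1029
s=manip.camera("side"); S=10;u=up(s,180,240,190,250,S)
c=(.633,.0832)
circ(u,"side",p[:2],.038,b+.023,180,190,S,(255,255,0)); circ(u,"side",p[:2],.038,b+.017,180,190,S,(255,255,0))
for z in(.056,.012): circ(u,"side",c,.048,z,180,190,S,(0,0,255))
ax=np.array([np.cos(-.0915),np.sin(-.0915)])
for sg in(1,-1):
    for rr,cc,xy,z in((.037,(255,0,255),p[:2],b+.0035),(.044,(0,255,0),c,.056)):
        q=proj("side",(*(np.array(xy)+sg*rr*ax),z)); cv2.circle(u,(int((q[1]-190+.5)*S),int((q[0]-180+.5)*S)),4,cc,1)
cv2.imwrite("pics/pot4.png",u); cv2.imwrite("pics/pot4r.png",up(s,180,240,190,250,S))
E
```

```text
t 25.7 tcp [0.6329 0.0833 0.1603] q [ 0.51  0.7  -1.01  1.54  0.61  1.24  0.88] F [ 0.   0.4 -1.2] T [ 0.04  0.04 -0.01] w 0.128
toolx [ 0. -0. -1.] yaw of tool y 84.74 tooly [ 0.092  0.996 -0.   ] toolz [ 0.996 -0.092  0.   ]
```

View pics/pot4.png

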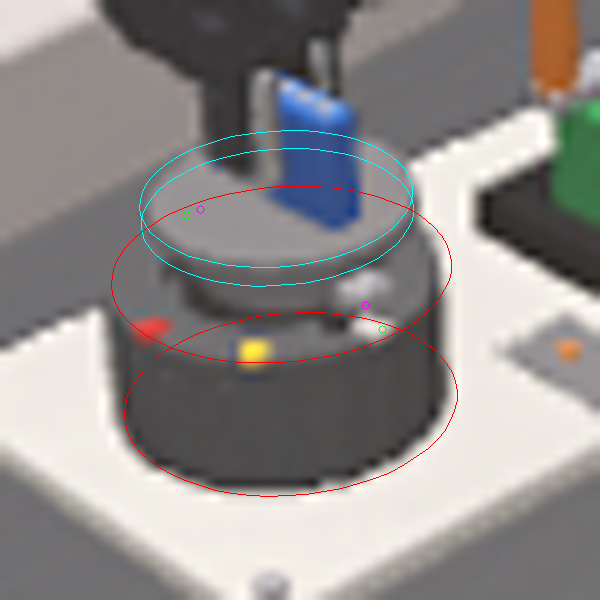

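View pics/pot4r.png

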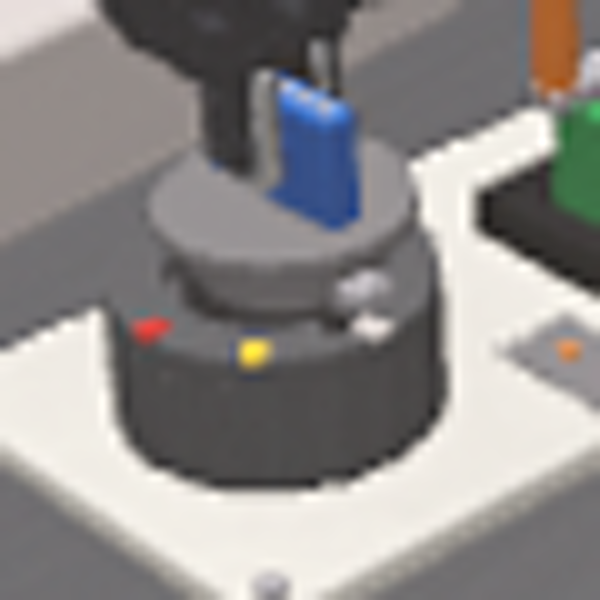

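```bash
python3 - <<'E'
from circ import *
o,Rm=st();p=o['position'];b=p[2]-.1029
s=manip.camera("side"); t=manip.camera("top")
ks=corners(p[0],p[1],b+.023,-.0915,.028,.006,.035)
overlay(s,ks,180,190,10,"side","pot5.png",240,250)
cv2.imwrite("pics/pot5t.png",up(t,140,210,200,280,8))
E
```

```text
(no output)
```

View pics/pot5.png

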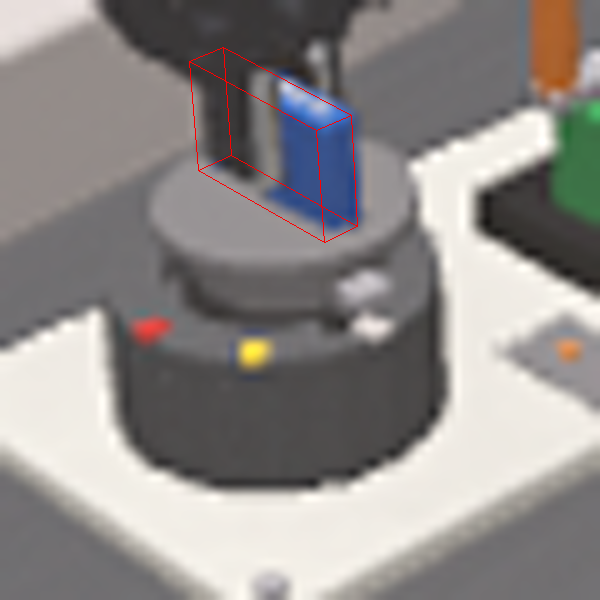

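View pics/pot5t.png

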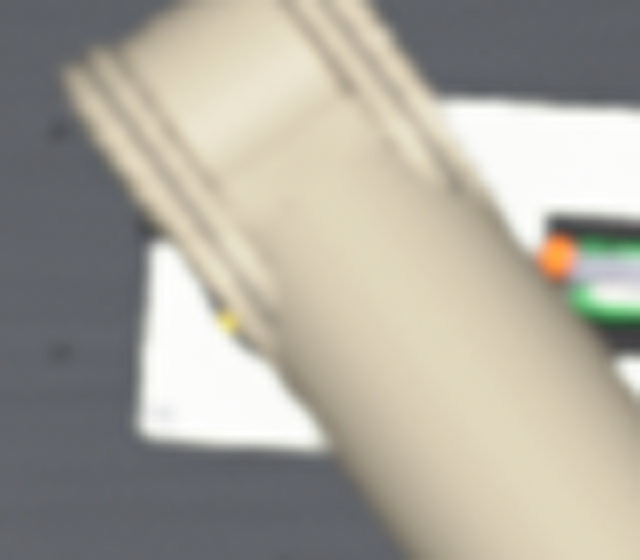

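Emit:
{"name": "arm_command", "arguments": {
  "moves": [
    [[1,-0.5,0,0,0],[1,-0.8,0,0,0],[1,-0.5,0,0,0],[1,0,0,0,0],[1,0,0,0,0]]
  ]
}}

```text
clock: 26.27
position: [0.6333, 0.0835, 0.2064]
ee_rot: [0.032, 0.706, -0.032, 0.707]
ft_force: [-0.3, 0.7, -1.4]
grip_width: 0.127
```

```bash
cat > lidov.py <<'E'
from circ import *
def lidpts(p,b,yaw,tilt=0,sx=0,sz=0):
    # tilt: + raises +x end, pivot about grasp point height .047
    c,s=np.cos(yaw),np.sin(yaw)
    def W(l):
        l=np.array(l,float)-[0,0,.047]; x=l[0]*np.cos(tilt)-l[2]*np.sin(tilt); z=l[0]*np.sin(tilt)+l[2]*np.cos(tilt)
        x+=sx; return (p[0]+c*x-s*l[1],p[1]+s*x+c*l[1],b+.047+z+sz)
    return W
def drawlid(u,cam,W,r0,c0,S,col):
    def px(l):
        q=proj(cam,W(l)); return (int((q[1]-c0+.5)*S),int((q[0]-r0+.5)*S))
    for r,z in((.038,.023),(.038,.017),(.028,0)):
        P=np.array([px((r*np.cos(a),r*np.sin(a),z)) for a in np.linspace(0,2*np.pi,60)],np.int32); cv2.polylines(u,[P],True,col,1)
    B={(i,j,k):px((i*.028,j*.006,.023+.035*k)) for i in(-1,1) for j in(-1,1) for k in(0,1)}
    for a in B:
        for bb in B:
            if a<bb and sum(x!=y for x,y in zip(a,bb))==1: cv2.line(u,B[a],B[bb],col,1)
    for i in(-1,1): cv2.circle(u,px((i*.037,0,.0035)),4,col,1)
E
python3 - <<'E'
from lidov import *
show()
o,Rm=st();p=o['position'];b=p[2]-.1029
s=manip.camera("side"); cv2.imwrite("pics/raw6.png",s[:,:,::-1])
S=10;r0,r1,c0,c1=165,225,190,250
u=up(s,r0,r1,c0,c1,S); v=u.copy()
drawlid(u,"side",lidpts(p,b,-.0918),r0,c0,S,(0,0,255)); cv2.imwrite("pics/l1.png",u)
cv2.imwrite("pics/l0.png",v)
E
```

```text
t 26.27 tcp [0.6333 0.0835 0.2064] q [ 0.52  0.66 -1.04  1.5   0.58  1.31  0.9 ] F [-0.3  0.7 -1.4] T [ 0.   -0.03 -0.  ] w 0.127
toolx [ 0.002 -0.    -1.   ] yaw of tool y 84.74 tooly [0.092 0.996 0.   ] toolz [ 0.996 -0.092  0.002]
```

View pics/l1.png

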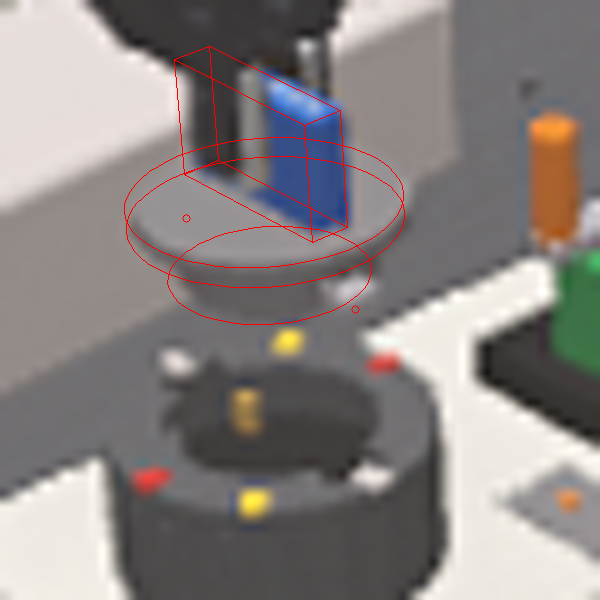

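View pics/l0.png

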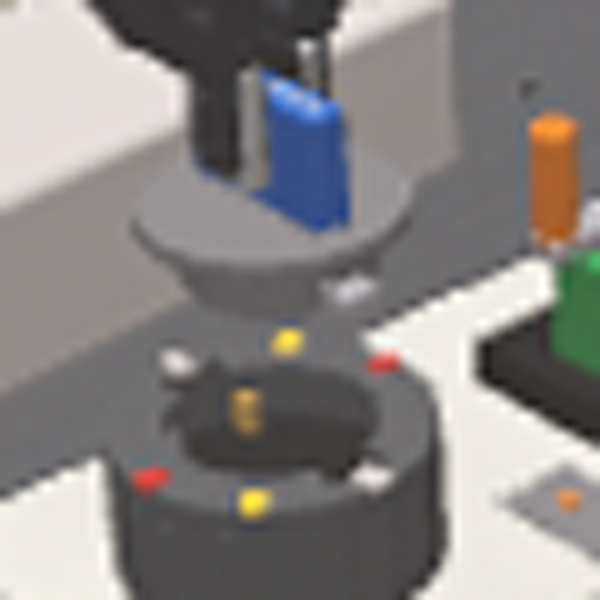

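```bash
python3 - <<'E'
from lidov import *
o,Rm=st();p=o['position'];b=p[2]-.1029
s=cv2.imread("pics/raw6.png")[:,:,::-1]
S=7;r0,r1,c0,c1=165,220,195,245
rows=[]
for sz in(0,.002):
    rows.append(np.hstack([(lambda u:(drawlid(u,"side",lidpts(p,b,-.0918,t,0,sz),r0,c0,S,(0,0,255)),u)[1])(up(s,r0,r1,c0,c1,S)) for t in(-.08,-.13)]))
cv2.imwrite("pics/l2.png",np.vstack(rows))
E
```

```text
(no output)
```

View pics/l2.png

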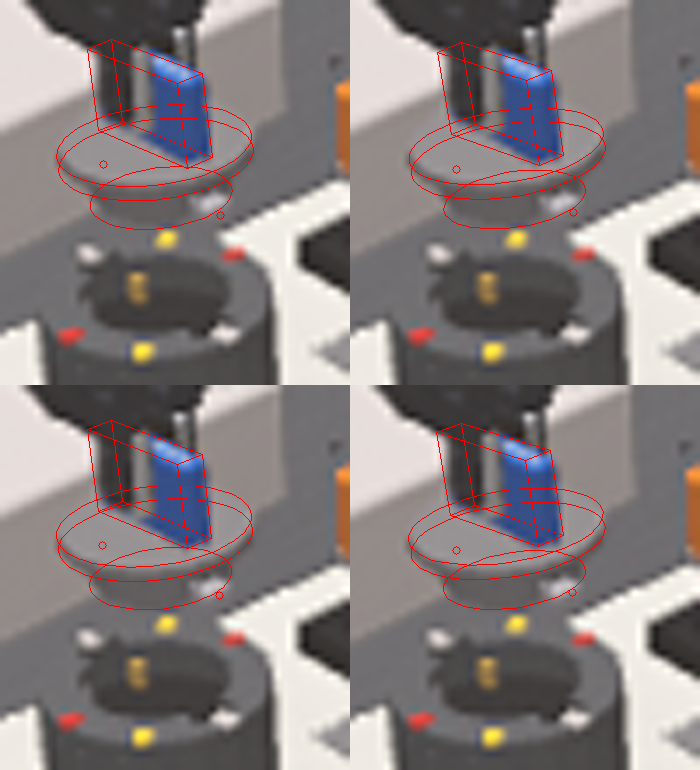

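Emit:
{"name": "arm_command", "arguments": {
  "moves": [
    [[1,-0.5,0,0,0],[1,-0.9,0,0,0],[1,-0.9,0,0,0],[1,-0.5,-0.3,-0.6,0],[1,0,-0.9,-0.6,0],[1,0,-0.95,-0.6,0],[1,0,-0.95,-0.6,0],[1,0,-0.95,-0.6,0],[1,0,-0.95,-0.6,0],[1,0,-0.95,-0.6,0],[1,0,-0.95,-0.6,0],[1,0,-0.95,-0.25,0]]
  ]
}}

```text
clock: 27.32
position: [0.4875, -0.1011, 0.2756]
ee_rot: [0.032, 0.707, -0.033, 0.706]
ft_force: [0.2, -0.7, -1.1]
grip_width: 0.129
```

Emit:
{"name": "arm_command", "arguments": {
  "moves": [
    [[1,0,-0.95,0,0],[1,0,-0.95,0,0],[1,0,-0.95,0,0],[1,0,-0.95,0,0],[1,0,-0.2,0,0],[1,0,0,0,0]]
  ]
}}

```text
clock: 27.82
position: [0.4795, -0.2019, 0.2755]
ee_rot: [0.034, 0.707, -0.033, 0.706]
ft_force: [0.2, -0.1, -2.4]
grip_width: 0.125
```

```bash
python3 - <<'E'
from lidov import *
show();to([.47,-.2,.11])
s=manip.camera("side")
o,Rm=st();p=o['position'];print(proj("side",p-np.array([0,0,.1])))
cv2.imwrite("pics/l3.png",up(s,100,260,230,400,4))
E
```

```text
t 27.82 tcp [ 0.4795 -0.2019  0.2755] q [ 1.34  0.33 -1.2   1.73  0.32  1.3   1.55] F [ 0.2 -0.1 -2.4] T [ 0.07 -0.08 -0.02] w 0.125
toolx [-0.001  0.    -1.   ] yaw of tool y 84.56 tooly [0.095 0.995 0.   ] toolz [ 0.995 -0.095 -0.001]
to [0.47, -0.2, 0.11] total units xyz [ 6.62  0.04 -0.38]
[150.69870216 320.93871713]
```

View pics/l3.png

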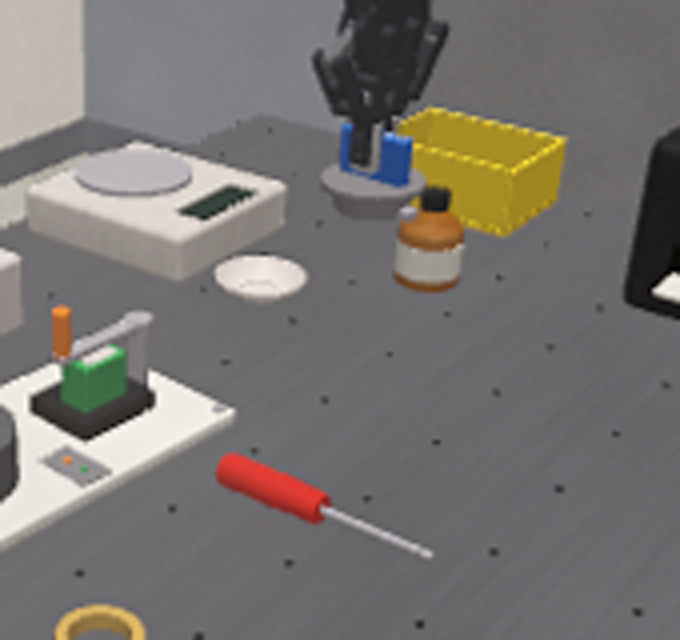

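Emit:
{"name": "arm_command", "arguments": {
  "moves": [
    [[1,0.5,0,0,0],[1,0.9,0,0,0],[1,0.9,0,0,0],[1,0.9,0,0,0],[1,0.9,0,0,0],[1,0.9,0,0,0],[1,0.8,0,0,0],[1,0.6,0,0,0],[1,0.34,0,0,0],[1,0.08,0,0,0],[1,0,0,0,0]]
  ]
}}

```text
clock: 28.78
position: [0.4803, -0.1995, 0.1052]
ee_rot: [0.032, 0.706, -0.032, 0.706]
ft_force: [-0.7, -0.7, -0.7]
grip_width: 0.122
```

```bash
python3 - <<'E'
from lidov import *
show()
E
```

```text
t 28.78 tcp [ 0.4803 -0.1995  0.1052] q [ 1.17  0.54 -1.03  1.9   0.55  1.02  1.38] F [-0.7 -0.7 -0.7] T [ 0.01 -0.05  0.01] w 0.122
toolx [ 0.  0. -1.] yaw of tool y 84.79 tooly [0.091 0.996 0.   ] toolz [ 0.996 -0.091 -0.   ]
```

Emit:
{"name": "arm_command", "arguments": {
  "moves": [
    [[1,0.06,0,0,0],[1,0.06,0,0,0],[1,0,0,0,0]]
  ]
}}

```text
clock: 29.03
position: [0.4807, -0.2003, 0.103]
ee_rot: [0.032, 0.706, -0.033, 0.707]
ft_force: [0.2, -0.5, 2.2]
grip_width: 0.126
```

```bash
python3 - <<'E'
from lidov import *
show()
E
```

```text
t 29.03 tcp [ 0.4807 -0.2003  0.103 ] q [ 1.17  0.54 -1.03  1.9   0.55  1.01  1.38] F [ 0.2 -0.5  2.2] T [ 0.03 -0.06 -0.06] w 0.126
toolx [ 0.002 -0.001 -1.   ] yaw of tool y 84.73 tooly [ 0.092  0.996 -0.001] toolz [ 0.996 -0.092  0.002]
```

Emit:
{"name": "arm_command", "arguments": {
  "moves": [
    [[0.5,0,0,0,0],[0.5,0,0,0,0],[0.5,0,0,0,0],[0.5,0,0,0,0],[0.5,0,0,0,0]]
  ]
}}

```text
clock: 29.45
position: [0.4801, -0.2001, 0.1022]
ee_rot: [0.032, 0.706, -0.032, 0.706]
ft_force: [0.4, -0.1, 0.7]
grip_width: 0.497
```

```bash
python3 - <<'E'
from lidov import *
show()
o,Rm=st();p=o['position'];
s=manip.camera("side");t=manip.camera("top"); cv2.imwrite("pics/raw7.png",s[:,:,::-1])
S=10;r0,c0=170,285;r1,c1=230,345
u=up(s,r0,r1,c0,c1,S); drawlid(u,"side",lidpts(p,0,-.0918),r0,c0,S,(0,0,255)); cv2.imwrite("pics/l4.png",u)
cv2.imwrite("pics/l5.png",up(t,190,250,290,350,9))
E
```

```text
t 29.45 tcp [ 0.4801 -0.2001  0.1022] q [ 1.17  0.54 -1.03  1.9   0.55  1.01  1.38] F [ 0.4 -0.1  0.7] T [-0.05 -0.01 -0.03] w 0.497
toolx [ 0. -0. -1.] yaw of tool y 84.74 tooly [ 0.092  0.996 -0.   ] toolz [ 0.996 -0.092  0.   ]
```

View pics/l4.png

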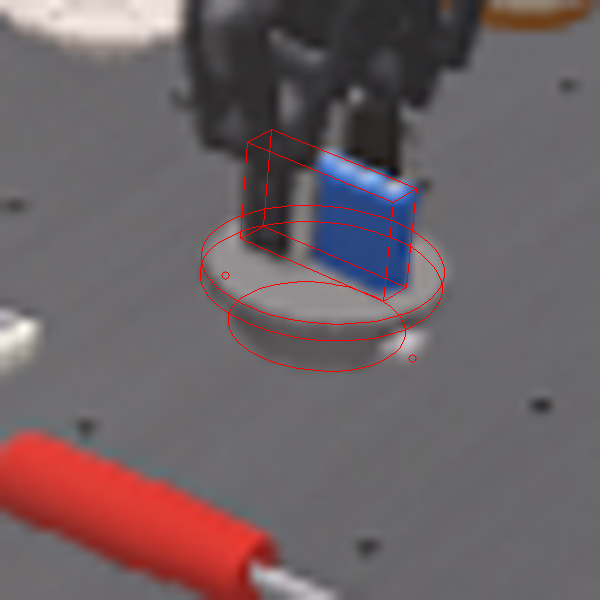

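View pics/l5.png

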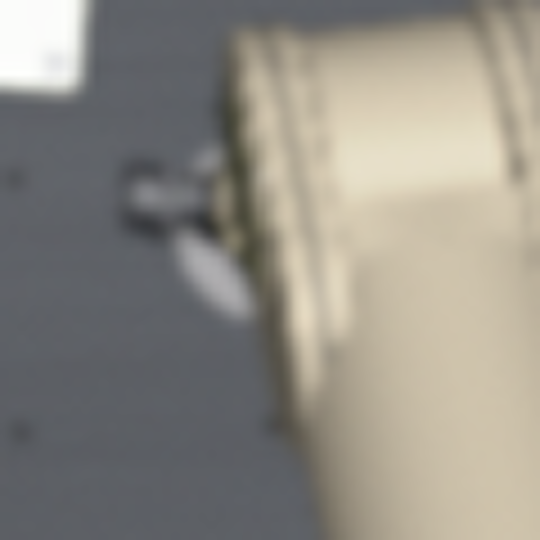

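Emit:
{"name": "arm_command", "arguments": {
  "moves": [
    [[1,0.02,0,0,0],[1,0,0,0,0],[1,0,0,0,0],[1,0,0,0,0],[1,0,0,0,0],[1,0,0,0,0],[1,0,0,0,0]]
  ],
  "force": 100
}}

```text
clock: 30.13
position: [0.4802, -0.2, 0.1017]
ee_rot: [0.032, 0.706, -0.032, 0.706]
ft_force: [-1.1, -0.0, 1.7]
grip_width: 0.121
```

```bash
python3 - <<'E'
from lidov import *
show()
E
```

```text
t 30.13 tcp [ 0.4802 -0.2     0.1017] q [ 1.17  0.54 -1.03  1.9   0.55  1.01  1.37] F [-1.1 -0.   1.7] T [ 0.19  0.01 -0.03] w 0.121
toolx [ 0. -0. -1.] yaw of tool y 84.75 tooly [ 0.091  0.996 -0.   ] toolz [ 0.996 -0.091  0.   ]
```

Emit:
{"name": "arm_command", "arguments": {
  "moves": [
    [[1,-0.4,0,0,0],[1,-0.9,0,0,0],[1,-0.9,0,0,0],[1,-0.9,0,0,0],[1,-0.9,0,0,0],[1,-0.9,0,0,0],[1,-0.9,0,0,0],[1,-0.6,0.5,0.2,0],[1,0,0.9,0.4,0],[1,0,0.95,0.4,0],[1,0,0.95,0.4,0],[1,0,0.95,0.4,0]]
  ]
}}

```text
clock: 31.13
position: [0.5348, -0.0975, 0.2623]
ee_rot: [0.032, 0.706, -0.033, 0.706]
ft_force: [-0.3, -0.5, -0.8]
grip_width: 0.124
```

Emit:
{"name": "arm_command", "arguments": {
  "moves": [
    [[1,0,0.95,0.4,0],[1,0,0.95,0.4,0],[1,0,0.95,0.4,0],[1,0,0.95,0.4,0],[1,0,0.95,0.4,0],[1,0,0.95,0.4,0],[1,0,0.95,0.4,0],[1,0,0.95,0.4,0],[1,0,0,0.1,0],[1,0,0,0,0],[1,0,0,0,0]]
  ]
}}

```text
clock: 32.05
position: [0.6341, 0.0828, 0.2618]
ee_rot: [0.032, 0.706, -0.033, 0.706]
ft_force: [-0.1, -0.9, -1.2]
grip_width: 0.119
```

```bash
python3 - <<'E'
from lidov import *
show();to([.6346,.085,.185])
E
```

```text
t 32.05 tcp [0.6341 0.0828 0.2618] q [ 0.53  0.61 -1.07  1.43  0.54  1.41  0.93] F [-0.1 -0.9 -1.2] T [-0.06 -0.04  0.04] w 0.119
toolx [-0. -0. -1.] yaw of tool y 84.73 tooly [ 0.092  0.996 -0.   ] toolz [ 0.996 -0.092 -0.   ]
to [0.6346, 0.085, 0.185] total units xyz [3.07 0.09 0.01]
```

Emit:
{"name": "arm_command", "arguments": {
  "moves": [
    [[1,0.4,0.09,0.01,0],[1,0.8,0,0,0],[1,0.8,0,0,0],[1,0.7,0,0,0],[1,0.4,0,0,0],[1,0.25,0,0,0],[1,0,0,0,0],[1,0,0,0,0]]
  ]
}}

```text
clock: 32.72
position: [0.6348, 0.0853, 0.1784]
ee_rot: [0.033, 0.706, -0.033, 0.707]
ft_force: [0.2, 0.5, -2.4]
grip_width: 0.121
```

```bash
python3 - <<'E'
from lidov import *
show();to([.6346,.085,.178])
o,Rm=st();p=o['position'];b=p[2]-.1017
s=manip.camera("side"); cv2.imwrite("pics/raw8.png",s[:,:,::-1])
S=10;r0,r1,c0,c1=170,238,190,250
u=up(s,r0,r1,c0,c1,S); v=u.copy()
drawlid(u,"side",lidpts(p,b,-.0918),r0,c0,S,(0,0,255))
c=(.6346,.085)
for z in(.056,.012): circ(u,"side",c,.048,z,r0,c0,S,(0,255,0))
circ(u,"side",c,.0305,.056,r0,c0,S,(0,255,0))
cv2.imwrite("pics/m1.png",u); cv2.imwrite("pics/m0.png",v)
E
```

```text
t 32.72 tcp [0.6348 0.0853 0.1784] q [ 0.51  0.69 -1.02  1.52  0.6   1.27  0.89] F [ 0.2  0.5 -2.4] T [ 0.01 -0.03  0.  ] w 0.121
toolx [ 0.  0. -1.] yaw of tool y 84.72 tooly [0.092 0.996 0.   ] toolz [ 0.996 -0.092  0.   ]
to [0.6346, 0.085, 0.178] total units xyz [ 0.02 -0.01 -0.01]
```

View pics/m1.png

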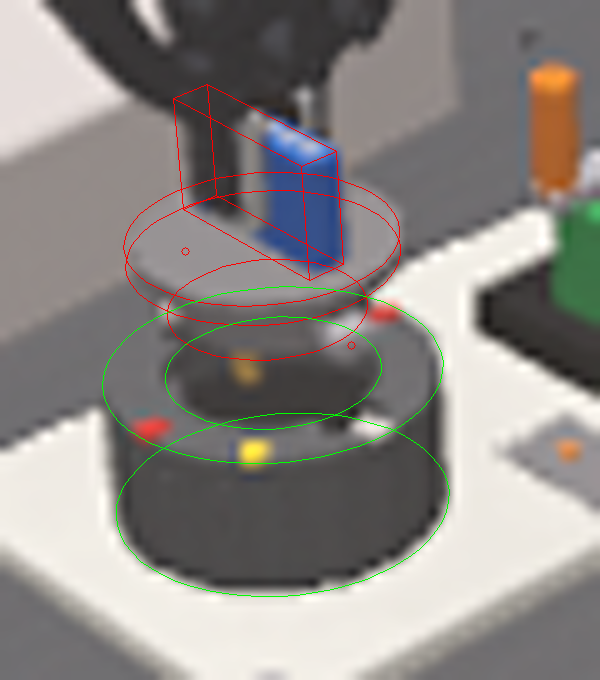

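View pics/m0.png

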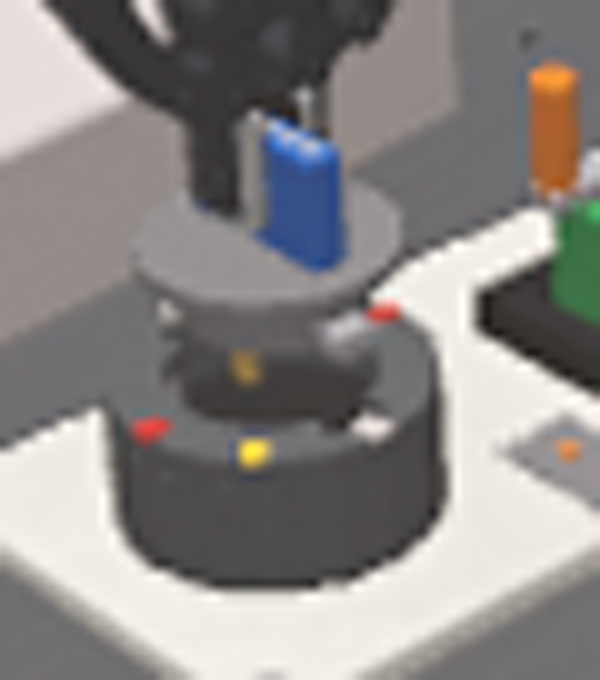

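Emit:
{"name": "arm_command", "arguments": {
  "moves": [
    [[1,0.2,-0.02,0.11,0],[1,0.3,0,0,0],[1,0.2,0,0,0],[1,0,0,0,0],[1,0,0,0,0]]
  ]
}}

```text
clock: 33.18
position: [0.6371, 0.0848, 0.1599]
ee_rot: [0.032, 0.707, -0.032, 0.706]
ft_force: [0.2, -0.0, -1.3]
grip_width: 0.126
```

```bash
python3 - <<'E'
from lidov import *
show()
s=manip.camera("side"); cv2.imwrite("pics/raw9.png",s[:,:,::-1])
S=10;r0,r1,c0,c1=178,238,190,250
u=up(s,r0,r1,c0,c1,S)
cv2.imwrite("pics/m2.png",u)
E
```

```text
t 33.18 tcp [0.6371 0.0848 0.1599] q [ 0.5   0.71 -1.01  1.53  0.62  1.25  0.88] F [ 0.2 -0.  -1.3] T [-0.01  0.03 -0.02] w 0.126
toolx [-0.001 -0.    -1.   ] yaw of tool y 84.76 tooly [ 0.091  0.996 -0.   ] toolz [ 0.996 -0.091 -0.001]
```

View pics/m2.png

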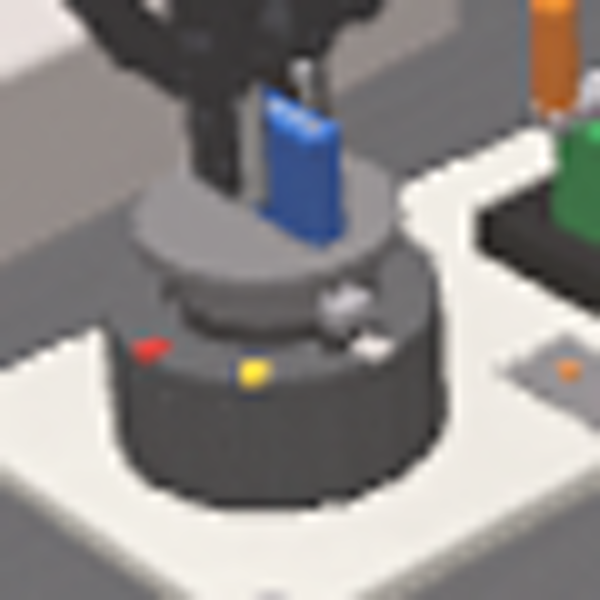

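Emit:
{"name": "arm_command", "arguments": {
  "moves": [
    [[1,0.1,0,0,0],[1,0.1,0,0,0],[1,0.05,0,0,0],[1,0,0,0,0]]
  ]
}}

```text
clock: 33.57
position: [0.6372, 0.0847, 0.1538]
ee_rot: [0.032, 0.707, -0.032, 0.706]
ft_force: [-0.2, 0.7, -1.5]
grip_width: 0.118
```

```bash
python3 - <<'E'
from lidov import *
show()
E
```

```text
t 33.57 tcp [0.6372 0.0847 0.1538] q [ 0.5   0.72 -1.    1.53  0.62  1.24  0.88] F [-0.2  0.7 -1.5] T [ 0.01  0.04 -0.01] w 0.118
toolx [-0. -0. -1.] yaw of tool y 84.75 tooly [ 0.092  0.996 -0.   ] toolz [ 0.996 -0.092 -0.   ]
```

Emit:
{"name": "arm_command", "arguments": {
  "moves": [
    [[1,0.1,0,0,0],[1,0.1,0,0,0],[1,0.1,0,0,0],[1,0.1,0,0,0],[1,0.05,0,0,0],[1,0,0,0,0]]
  ]
}}

```text
clock: 34.07
position: [0.6372, 0.0847, 0.1424]
ee_rot: [0.032, 0.707, -0.032, 0.706]
ft_force: [-0.3, -0.6, -1.9]
grip_width: 0.12
```

```bash
python3 - <<'E'
from lidov import *
show()
E
```

```text
t 34.07 tcp [0.6372 0.0847 0.1424] q [ 0.49  0.73 -0.99  1.54  0.63  1.22  0.87] F [-0.3 -0.6 -1.9] T [ 0.03  0.05 -0.  ] w 0.12
toolx [-0.001 -0.    -1.   ] yaw of tool y 84.75 tooly [ 0.092  0.996 -0.   ] toolz [ 0.996 -0.092 -0.001]
```

Inside, force-free. Ease down onto the lip.

Emit:
{"name": "arm_command", "arguments": {
  "moves": [
    [[1,0.06,0,0,0],[1,0.04,0,0,0],[1,0,0,0,0],[1,0,0,0,0]]
  ]
}}

```text
clock: 34.4
position: [0.6374, 0.0849, 0.1408]
ee_rot: [0.032, 0.706, -0.032, 0.706]
ft_force: [-3.2, -0.1, 2.8]
grip_width: 0.122
```

```bash
python3 - <<'E'
from lidov import *
show()
s=manip.camera("side"); cv2.imwrite("pics/m3.png",up(s,178,238,190,250,10))
E
```

```text
t 34.4 tcp [0.6374 0.0849 0.1408] q [ 0.49  0.73 -0.99  1.54  0.64  1.22  0.87] F [-3.2 -0.1  2.8] T [-0.1   0.36 -0.04] w 0.122
toolx [ 0. -0. -1.] yaw of tool y 84.75 tooly [ 0.092  0.996 -0.   ] toolz [ 0.996 -0.092  0.   ]
```

View pics/m3.png

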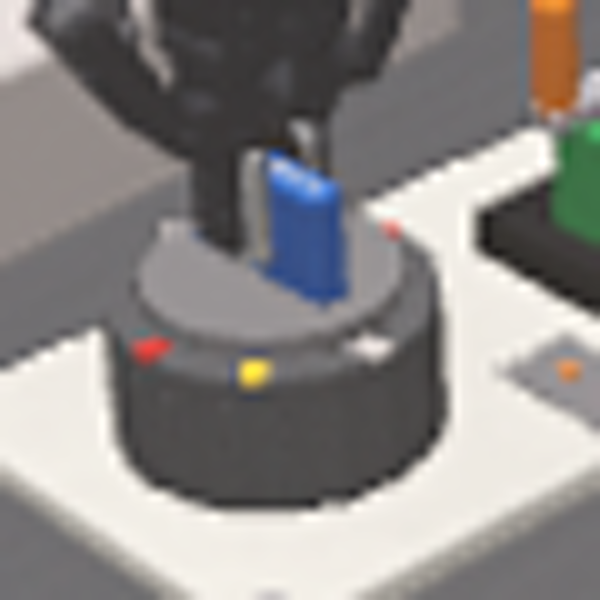

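Emit:
{"name": "arm_command", "arguments": {
  "moves": [
    [[1,0.04,0,-0.02,0],[1,0,0,0,0],[1,0,-0.009,0,5],[1,0,-0.009,0,5],[1,0,-0.009,0,5],[1,0,-0.009,0,5],[1,0,0,0,0]]
  ]
}}

```text
clock: 35.03
position: [0.6377, 0.0848, 0.1408]
ee_rot: [0.157, 0.689, -0.156, 0.691]
ft_force: [1.8, 3.3, 7.4]
grip_width: 0.122
```

```bash
python3 - <<'E'
from lidov import *
show()
E
```

```text
t 35.03 tcp [0.6377 0.0848 0.1408] q [ 0.46  0.7  -0.93  1.55  0.59  1.19  0.54] F [1.8 3.3 7.4] T [ 0.39 -0.01 -0.  ] w 0.122
toolx [ 0.003  0.001 -1.   ] yaw of tool y 64.45 tooly [0.431 0.902 0.003] toolz [ 0.902 -0.431  0.003]
```

Emit:
{"name": "arm_command", "arguments": {
  "moves": [
    [[1,0,-0.009,0,5],[1,0,-0.009,0,5],[1,0,-0.009,0,5],[1,0,-0.009,0,5],[1,0,-0.008,0,4.7],[1,0,0,0,0],[1,0,0,0,0],[1,0,0,0,0]]
  ]
}}

```text
clock: 35.7
position: [0.6368, 0.0836, 0.1407]
ee_rot: [0.299, 0.64, -0.298, 0.642]
ft_force: [-1.1, 0.5, 8.2]
grip_width: 0.122
```

```bash
python3 - <<'E'
from lidov import *
show()
s=manip.camera("side"); cv2.imwrite("pics/m4.png",up(s,165,238,190,265,9))
t=manip.camera("top"); cv2.imwrite("pics/m4t.png",up(t,140,210,200,310,7))
E
```

```text
t 35.7 tcp [0.6368 0.0836 0.1407] q [ 0.41  0.66 -0.85  1.55  0.52  1.17  0.15] F [-1.1  0.5  8.2] T [ 0.06  0.3  -0.06] w 0.122
toolx [ 0.002  0.001 -1.   ] yaw of tool y 40.06 tooly [0.765 0.644 0.002] toolz [ 0.644 -0.765  0.001]
```

View pics/m4.png

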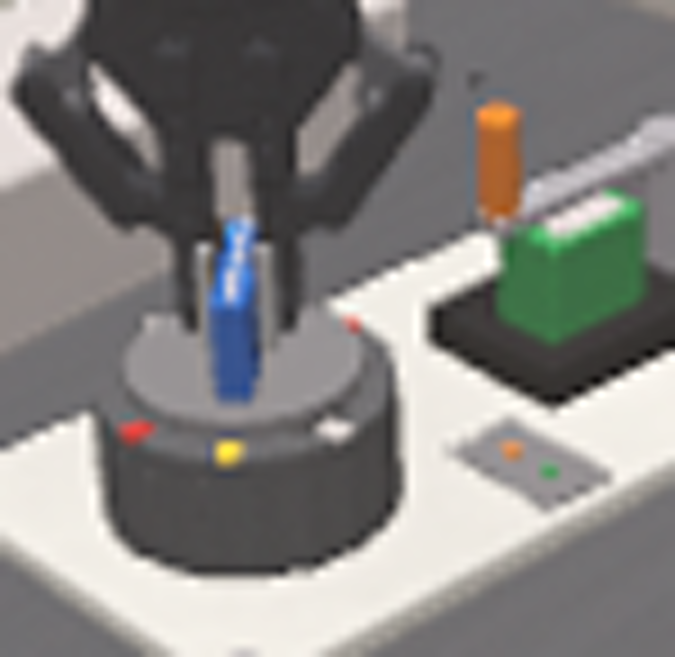

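View pics/m4t.png

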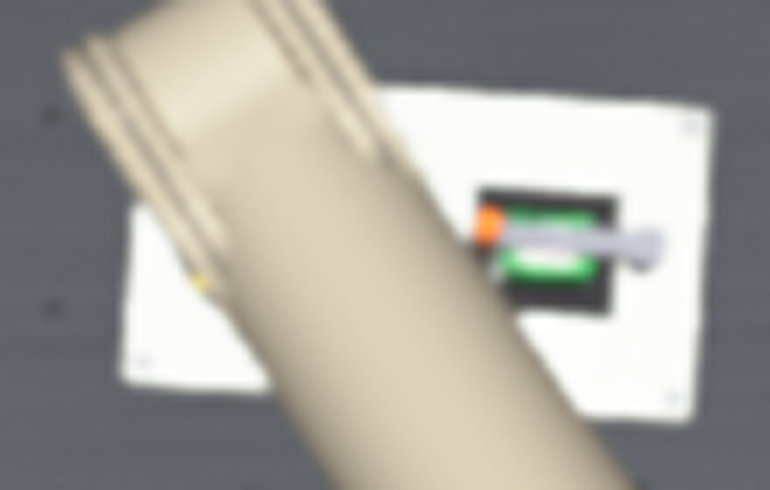

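Emit:
{"name": "arm_command", "arguments": {
  "moves": [
    [[1,0,0,0,0],[1,0,0,0,0],[1,0,0,0,0]]
  ]
}}

```text
clock: 36.05
position: [0.6368, 0.0836, 0.1407]
ee_rot: [0.299, 0.64, -0.298, 0.642]
ft_force: [-1.3, 1.3, 8.1]
grip_width: 0.121
```

```bash
python3 - <<'E'
from lidov import *
show()
print(manip.hand_in())
E
```

```text
t 36.05 tcp [0.6368 0.0836 0.1407] q [ 0.41  0.66 -0.85  1.55  0.52  1.17  0.16] F [-1.3  1.3  8.1] T [ 0.02  0.36 -0.03] w 0.121
toolx [ 0.002  0.001 -1.   ] yaw of tool y 40.06 tooly [0.765 0.644 0.002] toolz [ 0.644 -0.765  0.001]
the job is handed in; nothing more can be done
None
```

I handed the job in at 36 s with every step done as far as I could check; no verdict was reported. The green module is in the socket, the lever is shut, and the lid is held twisted to the yellow marks.

- **Module:** I took the leftmost of the three look-alikes and released it in the socket. It went in without force, and the side view matched the seated position.
- **Lever:** I gripped the knob and swung it until it met its stop at about 5 N. Both views show the arm lying over the module.
- **Lid, first try:** It hit the pot's rim with about 28 N and tilted in the grip. My pot position from the top camera was about 2 mm off compared with the side camera and the lever contact. I set the lid down flat on clear bench, gripped it again and corrected the position.
- **Lid, second try:** It went in without force and came to rest at the height I expected.
- **Final hold:** I turned the lid clockwise by 44.7 degrees, from the tool's yaw. The handle points at the yellow mark, with about 10 N pressing down and a 100 N grip, and the arm is still.

I could not read the ring or the lever angle directly. The top view of the pot was blocked by the arm at the end, so I checked the lid's centring only from the side view and the forces. I did not re-measure the bystanders, but no path went near them.

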